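# Pry open the canister and draw out the dumpling rolling pin

## Robot

A 7-joint arm with a two-finger parallel gripper is mounted at the origin on the work surface. World frame = base frame: x ahead of the robot, y to its left, z up, the work surface at z = 0. Lengths are in m, angles in rad, forces in N, time in s.
With the tool pointing down it reaches from about 0.4 to 0.85 m from the base axis. Payload 4.4 kg.
Tool frame: the origin (TCP) lies on the centre line of the jaws, within the pads' length; the fingertips stand 8 mm ahead of it and the grasp point (between the pads) lies 11 mm behind it; z points along the fingers, y is the direction in which the jaws open and shut (so a half turn about z gives the same grasp; the last joint's range is limited). The gripper opens to 94 mm and grips with 3 to 60 N. Pads are 16 mm wide; open, the fingers measure 119 mm over their backs; the gripper's body (75 mm by 177 mm) begins 78 mm behind the grasp point.
Start: joints at [-0.066, 0.628, 0.038, 1.517, -0.027, 0.996, -0.02], TCP at [0.65, 0, 0.213] pointing down, gripper open.
Joint ranges: [-3.06, 3.06], [-0.37, 2.12], [-1.25, 1.32], [0.18, 2.47], [-1.1, 4.24], [0.23, 1.98], [-2.94, 2.94]. Speed limits (rad/s): [2.57, 2.57, 3.14, 3.14, 3.14, 3.14, 3.14].

## Interface

Orientations are given as a unit quaternion [x, y, z, w].
In Python, from plant import robot gives the robot as it stands.
- The arm moves only by the tool carry_out, never from a script. Its argument "targets" is one flat list of numbers, 5 for each row, row after row: the shift along the tool's x, y, z normalised to -1 to 1, where 1 is 0.03 m, then the turn about the tool's z normalised to -1 to 1, where 1 is 6 degrees, then the opening, from 0 (shut) to 1 (fully open). A call has 1 to 12 rows; each row shifts and turns the commanded pose from where the row before left it, along the tool's axes as they then stand; what a row does not reach is not made up. A row lasts 1/12 s, in which the tool goes at most 41.7 mm and 7.16 degrees, less where a joint would pass 70% of its speed; a pose out of reach is approached as far as the arm can. A call with a number of a shift or a turn outside -1 to 1 is refused whole. A call with a gripper value outside its range is refused whole. The fingers move at their own pace and stop on an object; the grip force is fixed at half the most. Time passes only in rows, so rows that do not move let the fingers close. It gives the time, the measured TCP pose, the force and the opening at its end, in the units of the state.
- robot.state(): the state, without advancing time (a new reading comes with each control period).
- robot.capture(name): name is "scene" or "side" or "wrist"; returns a dict with "pixels" (420x560x3 uint8, red, green, blue), "fx", "fy", "cx", "cy" (pixels), "k1" (the pictures are not rectified: a ray, as slopes to the right and down, at radius r is drawn at 1 + k1 r^2 times it, then the intrinsics apply), "R" (3x3) and "t" (3): a world point X has camera coordinates R X + t; the wrist camera has in their place "mount" (4x4, takes a point from camera to tool coordinates, whose origin is the TCP and whose axes are the flange's). Camera axes: x right, y down, z forward; pixel columns grow to the right and rows downward; lengths in m; the calibration is good to about 2 mm. A picture is of the moment at which its call begins: read the wrist's pose just before it. There is no depth.
- robot.sign_off(): hands the job in, once; it reports no verdict.
The state is a dict: "clock": time; "joint_pos": joint angles; "qvel": joint speeds; "tau": joint torques, N m; "tcp_pos": TCP position; "eef_rot": TCP orientation; "wrist_force": force on the tool from outside, world axes, zero at the start; "torque": the same for the moment, N m; "grip_width": finger opening in m.
Only numpy, scipy, OpenCV 4.12 (cv2) and the standard library are available. Lean on these libraries where they do the work, as an engineer would, in place of code of your own. Each camera call takes 0.05 s, during which the arm holds its last target.

## Task

Pick up the steel spatula, slip its blade into the slit under the white lid of the blue canister and lever the lid up with the blade and over until it lies folded right back, then lay the spatula down flat on the table clear of the canister. Then grip the wooden rolling pin, which is longer than the opening, tilt its front end up and draw it out slantwise; finish still holding it in the gripper, motionless over the canister, its whole length a good hand's breadth above the canister's top. Leave the bottle, jar and sauce dish where they stand.

Things in the scene. Friction and masses are not known exactly. Their poses are not given: they have to be found in the camera images.
- box: Blue oblong canister stuck to the table, immovable, 156 wide (x) x 300 long (y) x 98 mm high; origin at the centre of its underside, z up, +y to its front end, where the slit is. Walls 8 mm, inside floor at z = 20. A fixed blue cover (z = 90 to 98) closes the top from y = -150 to -33, the white lid the rest. Side and rear walls rise to z = 90, the front wall to 78.
- opening (a point): Centre of the opening under the lid (canister frame 0, 54.5, 90 mm), 140 mm wide (x) and 175 mm long (y = -33 to 142). Below it two cradles carry the pin, at canister y = -70 and 115 mm, each 60 mm wide, 12 mm long, with cheeks either side of the pin up to z = 42. Axes as the canister's.
- slit (a point): Centre of the mouth of the slit, on the outer face of the canister's front wall (canister frame 0, 150, 84 mm). The slit is 140 mm wide and 12 mm high (z = 78 to 90), between the front wall's top and the lid's underside. The blade enters along the canister's -y. Axes as the canister's.
- lid (a joint): Angle of the white lid, rad: 0 shut, 1.57 upright, 3.05 folded back over the fixed cover. No latch; it weighs 90 g, its hinge is nearly free but damped, it falls shut from below upright and falls fully open from beyond about 1.6. 
- lid_hinge (a point): Hinge line of the lid, at its middle (canister frame 0, -33, 98 mm), running along the canister's x. Axes turn with the lid: with the lid shut they are the canister's; y runs from the hinge to the lid's free edge, z out of its upper face.
- lid_edge (a point): Middle of the lid's free edge, on its underside: 183 mm from the hinge along the lid, 8 mm (the lid's thickness) below its upper face. Axes as lid_hinge. The lid is 156 mm wide and flush with the front wall: nothing overhangs.
- spatula: Dumpling-filling spatula, 245 mm long, 100 g, lying flat on the table: dark wood handle 120 long x 22 wide x 26 mm high (x = -122 to -2, z = 0 to 26), steel blade 34 wide x 3 mm thick (x to +122, z = 0 to 3). Origin at the middle of its underside, x towards the blade's tip, z up. It balances at about x = -10 mm.
- spatula_tip (a point): Middle of the end of the spatula's blade (122, 0, 1.5 mm in its frame); axes as the spatula's.
- spatula_grip (a point): Good place to hold the spatula: in the handle 30 mm behind its origin, 20 mm above its underside; close the fingers along the spatula's y.
- pin: Plain wooden rolling pin, 24 mm in diameter, 255 mm long, 60 to 130 g, in the canister; origin at its centre, y along its axis to the canister's front. It lies along the canister's y, axis 46 mm above the table; its rear 85 to 95 mm are beneath the fixed cover, its front end 5 to 12 mm from the front wall. Grip it 50 to 60 mm ahead of its centre, between the cradles, fingers across it.
- pin_front (a point): Centre of the pin's front end face (+y end).
- pin_rear (a point): Centre of the pin's rear end face (-y end).
- dish: White ceramic sauce dish, 90 mm across, 28 mm high, on the lazy Susan; origin under its centre. Bystander.
- vinegar: Amber vinegar bottle, 60 mm across, 190 mm high; origin under its centre. Bystander.
- sesame_jar: Glass jar with green cap, 70 mm across, 110 mm high; origin under its centre. Bystander.
Mind the look-alikes: they are no part of the job. Several things look just like the spatula: the one meant starts nearest to the robot's base.

How it is judged:
By the outcome, as a careful person would: the job done as asked, in the order asked, and still so for the second after the job is handed in, while the arm keeps its last pose, push and grip.
It also fails if it takes over 67 s, if anything falls off the work surface, if the arm or the gripper's body presses on something with over 40 N, if the wrist force passes 120 N, or if a joint passes its speed limit or range.

## Working session

There is one attempt and no reset: what is moved stays moved. The work goes in short steps, Python scripts to look and compute and a tool call to move; the robot and the scene stay as the last step left them, time stands still between calls to the robot, and variables do not carry over. Pictures are saved under pics/ and viewed, and the job is handed in when it is done.

Besides the shell and the picture viewer there is one more tool, called after ">>>" as a command line: name --argument value ..., lists and objects as JSON in quotes. carry_out: Moves the arm, as the interface text tells. Scaled input: -1 to 1 covers 0.03 m each way for a shift and 6 degrees each way for a turn. Its arguments: {"type":"object","properties":{"targets":{"type":"array"}},"required":["targets"]}

```bash
ls; mkdir -p pics; cat > h.py <<'E'
import numpy as np, cv2
from plant import robot
def cap(n,f=None):
    s=robot.state(); c=robot.capture(n)
    if f: cv2.imwrite('pics/'+f+'.png',cv2.cvtColor(c['pixels'],cv2.COLOR_RGB2BGR))
    if 'mount' in c:
        from scipy.spatial.transform import Rotation as Ro
        T=np.eye(4);T[:3,:3]=Ro.from_quat(s['eef_rot']).as_matrix();T[:3,3]=s['tcp_pos']
        M=np.linalg.inv(T@np.array(c['mount']));c['R']=M[:3,:3];c['t']=M[:3,3]
    c['R']=np.array(c['R']);c['t']=np.array(c['t'])
    return c
def ray(c,u,v):
    xd=np.array([(u-c['cx'])/c['fx'],(v-c['cy'])/c['fy']]);x=xd.copy()
    for _ in range(20): x=xd/(1+c['k1']*(x@x))
    d=c['R'].T@np.array([x[0],x[1],1]);o=-c['R'].T@c['t'];return o,d/np.linalg.norm(d)
def onz(c,u,v,z):
    o,d=ray(c,u,v);return o+d*(z-o[2])/d[2]
def proj(c,X):
    p=c['R']@np.array(X)+c['t'];x=p[:2]/p[2];x=x*(1+c['k1']*(x@x));return x[0]*c['fx']+c['cx'],x[1]*c['fy']+c['cy']
def tri(c1,p1,c2,p2):
    o1,d1=ray(c1,*p1);o2,d2=ray(c2,*p2)
    A=np.stack([d1,-d2],1);s=np.linalg.lstsq(A,o2-o1,rcond=None)[0]
    a=o1+d1*s[0];b=o2+d2*s[1];return (a+b)/2,np.linalg.norm(a-b)
E
python3 - <<'E'
from h import *
print(robot.state())
for n in ['scene','side','wrist']:
    c=cap(n,n+'0');print(n,c['fx'],c['k1'],(-c['R'].T@c['t']).round(3),c['R'].round(2).tolist())
E
```

```text
pics
{'clock': 0.0, 'joint_pos': array([-0.06581816,  0.6292944 ,  0.03847801,  1.51834029, -0.02696074,
        0.99632548, -0.02001061]), 'qvel': array([-7.65898139e-05,  4.58634058e-06, -2.82586270e-04, -7.17569838e-04,
       -3.14090168e-04,  6.96446448e-05,  9.92986107e-04]), 'tau': array([ 1.05774864e-04, -5.49729431e+01,  1.14371493e+00, -1.86633307e+01,
       -5.21096285e-02,  2.37884105e-02,  1.36332897e-04]), 'tcp_pos': array([6.49353802e-01, 7.59975262e-06, 2.12597188e-01]), 'eef_rot': array([ 7.07106344e-01,  7.07106614e-01, -6.79834921e-04, -6.26495401e-04]), 'wrist_force': array([0.13390925, 0.06272126, 0.2725061 ]), 'torque': array([ 0.01065768, -0.02605377,  0.04740395]), 'grip_width': 0.09352032174673314}
scene 476.80299146151935 0.02975511156437372 [1.362 0.848 1.328] [[-0.7, 0.71, 0.0], [0.53, 0.52, -0.67], [-0.48, -0.47, -0.74]]
side 520.2787049249177 0.010587834395917694 [0.06  1.342 0.881] [[-0.93, -0.36, -0.0], [-0.18, 0.47, -0.86], [0.31, -0.8, -0.51]]
wrist 291.8066125888238 -0.04211810275493939 [0.649 0.084 0.385] [[1.0, 0.0, -0.0], [0.0, -0.96, 0.29], [-0.0, -0.29, -0.96]]
```

View pics/scene0.png

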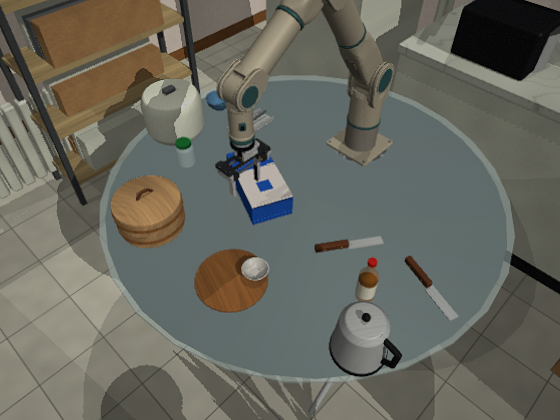

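View pics/side0.png

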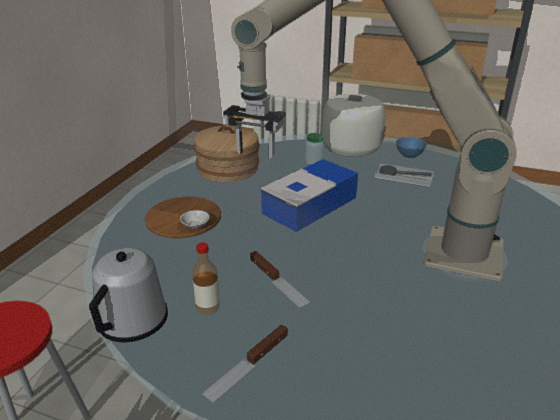

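View pics/wrist0.png

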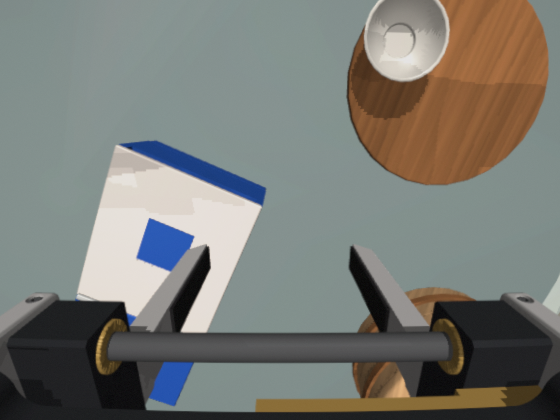

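```bash
python3 - <<'E'
import cv2,numpy as np
a=cv2.imread('pics/scene0.png');b=cv2.imread('pics/side0.png')
cv2.imwrite('pics/z1.png',cv2.resize(a[150:330,220:480],None,fx=3,fy=3,interpolation=cv2.INTER_CUBIC)[:600,:800])
cv2.imwrite('pics/z2.png',cv2.resize(b[150:350,230:430],None,fx=3,fy=3,interpolation=cv2.INTER_CUBIC))
E
```

```text
(no output)
```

View pics/z1.png

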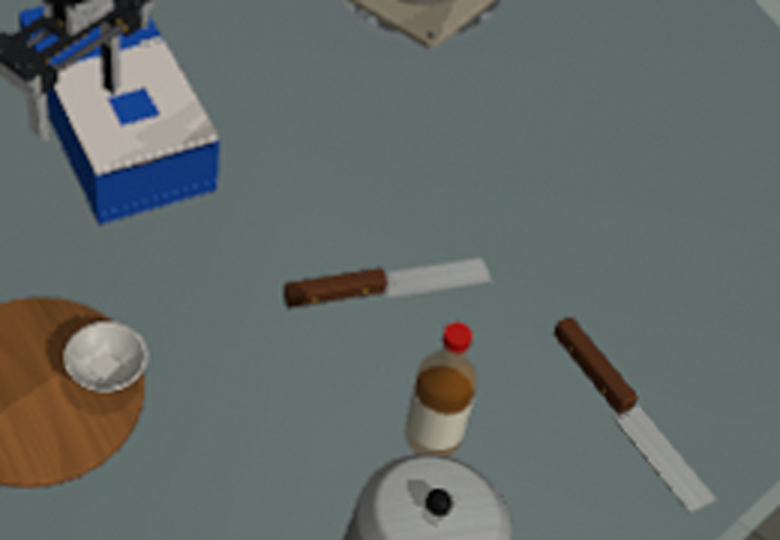

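View pics/z2.png

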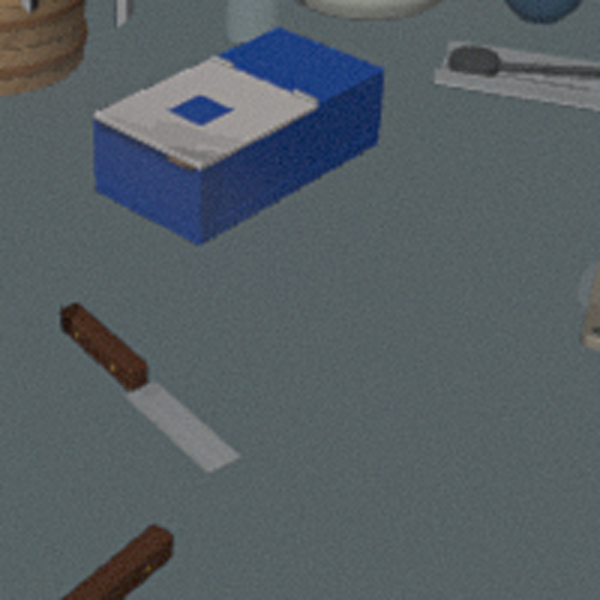

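```bash
python3 - <<'E'
from h import *
S=cap('scene');D=cap('side');W=cap('wrist','w1')
def z1(x,y): return (220+x/3,150+y/3)
def z2(x,y): return (230+x/3,150+y/3)
print('box bottom front scene',[onz(S,*z1(*p),0).round(4) for p in[(100,222),(217,188)]])
print('box top front scene',[onz(S,*z1(*p),.098).round(4) for p in[(97,172),(217,140)]])
print('side bottom near',onz(D,*z2(200,243),0).round(4), onz(D,*z2(96,190),0).round(4),onz(D,*z2(378,146),0).round(4))
print('side top',[onz(D,*z2(*p),.098).round(4) for p in[(202,165),(95,117),(383,69),(280,29)]])
print('wrist top',[onz(W,*p,.098).round(4) for p in[(118,146),(263,207)]])
print('spat blade tip scene',[onz(S,*z1(*p),.003).round(4) for p in[(483,259),(491,281)]],'butt top',[onz(S,*z1(*p),.026).round(4) for p in[(285,284),(382,268)]], [onz(S,*z1(*p),0).round(4) for p in[(290,307),(387,297)]])
print('spat tip side',[onz(D,*z2(*p),.003).round(4) for p in[(240,455),(212,471)]],'butt',[onz(D,*z2(*p),.026).round(4) for p in[(80,304),(63,308),(149,362)]])
print('other tip',onz(S,*z1(700,502),.003),onz(S,*z1(568,320),.02))
E
```

```text
box bottom front scene [array([0.6302, 0.0056, 0.    ]), array([0.4909, 0.0688, 0.    ])]
box top front scene [array([0.6347, 0.0106, 0.098 ]), array([0.5003, 0.0744, 0.098 ])]
side bottom near [0.4899 0.0642 0.    ] [0.6304 0.0049 0.    ] [ 0.3667 -0.1986  0.    ]
side top [array([0.4867, 0.072 , 0.098 ]), array([0.6244, 0.0175, 0.098 ]), array([ 0.3683, -0.1983,  0.098 ]), array([ 0.5048, -0.2573,  0.098 ])]
wrist top [array([0.4917, 0.0662, 0.098 ]), array([0.6327, 0.0045, 0.098 ])]
spat blade tip scene [array([0.3534, 0.3704, 0.003 ]), array([0.3735, 0.3964, 0.003 ])] butt top [array([0.5595, 0.2396, 0.026 ]), array([0.4635, 0.3038, 0.026 ])] [array([0.5643, 0.2536, 0.    ]), array([0.4747, 0.3239, 0.    ])]
spat tip side [array([0.3492, 0.3657, 0.003 ]), array([0.3648, 0.3931, 0.003 ])] butt [array([0.5484, 0.2412, 0.026 ]), array([0.5608, 0.2528, 0.026 ]), array([0.456 , 0.3013, 0.026 ])]
other tip [0.45647828 0.71779616 0.003     ] [0.37057888 0.49623389 0.02      ]
```

View pics/w1.png

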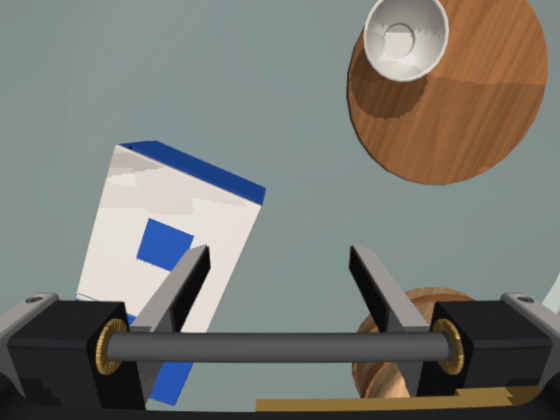

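>>> carry_out --targets '[1, -0.55, 0, 0, 1, 1, -0.55, 0, 0, 1, 1, -0.55, 0, 0, 1, 1, -0.55, 0, 0, 1, 1, -0.55, 0, 0, 1, 1, -0.55, 0, 0, 1, 1, -0.55, 0, 0, 1, 1, -0.55, 0, 0, 1, 1, -0.55, 0, 0, 1, 1, -0.55, 0, 0, 1, 0, 0, 0, 1, 1, 0, 0, 0, 1, 1]'

```text
clock: 1.3
tcp_pos: [0.4832, 0.303, 0.2135]
eef_rot: [0.777, 0.63, 0.0, -0.001]
wrist_force: [-1.0, -0.3, -0.1]
grip_width: 0.0938
```

```bash
python3 - <<'E'
from h import *
s=robot.state();print(s['clock'],s['joint_pos'].round(2),s['tcp_pos'].round(3),s['eef_rot'].round(3))
W=cap('wrist','w2')
E
```

```text
1.3 [-0.67  0.51  0.09  1.75 -0.06  0.88 -0.76] [0.483 0.303 0.213] [ 0.777  0.63   0.    -0.001]
```

View pics/w2.png

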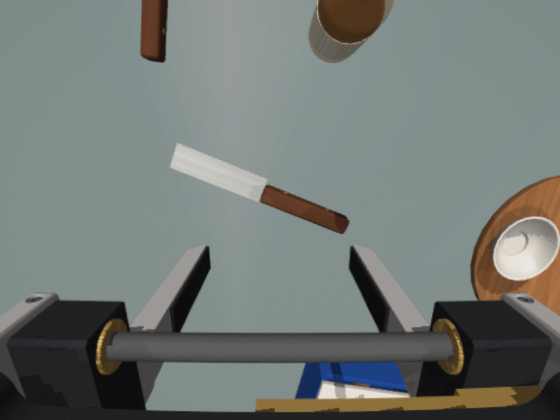

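```bash
python3 - <<'E'
from h import *
W=cap('wrist')
im=W['pixels']
cv2.imwrite('pics/w2z.png',cv2.resize(cv2.cvtColor(im,cv2.COLOR_RGB2BGR)[120:250,150:370],None,fx=3.6,fy=3.6,interpolation=cv2.INTER_CUBIC))
for n,p,z in [('t1',(181,144),.003),('t2',(171,167),.003),('blade root',(268,178),.003),('root2',(261,200),.003),('butt top',(349,216),.026),('butt',(343,234),0.013),('front top',(268,184),.026),('front lo',(261,203),.026)]:
    print(n,onz(W,*p,z).round(4))
E
```

```text
t1 [0.3734 0.3892 0.003 ]
t2 [0.3515 0.3638 0.003 ]
blade root [0.473  0.3221 0.003 ]
root2 [0.4571 0.2948 0.003 ]
butt top [0.5661 0.2552 0.026 ]
butt [0.5566 0.2268 0.013 ]
front top [0.4731 0.3184 0.026 ]
front lo [0.4589 0.2964 0.026 ]
```

View pics/w2z.png

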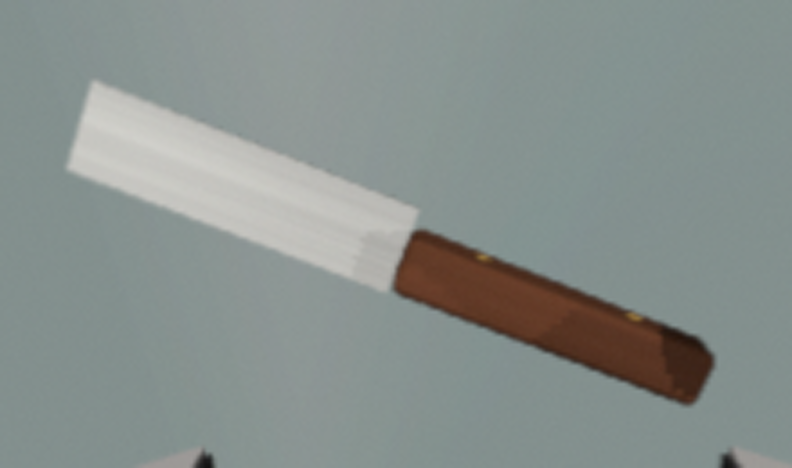

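>>> carry_out --targets '[0, 0, 0, 1, 1, 0, 0, 0, 1, 1, 0, 0, 0, 1, 1, 0, 0, 0, 1, 1, 0, 0, 0, 1, 1, 0, 0, 0, 1, 1, 0, 0, 0, 1, 1, 0, 0, 0, 1, 1, 0, 0, 0, 1, 1, 0, 0, 0, 1, 1, 0, 0, 0, 1, 1, 0, 0, 0, 1, 1]'

```text
clock: 2.4
tcp_pos: [0.4853, 0.2995, 0.2135]
eef_rot: [0.999, 0.051, -0.0, 0.0]
wrist_force: [0.6, 0.5, -0.1]
grip_width: 0.0942
```

>>> carry_out --targets '[0, 0, 0, 1, 1, 0, 0, 0.5, 1, 1, 0, 0, 0.5, 1, 1, 0, 0, 0.5, 1, 1, 0, 0, 0.5, 1, 1, 0, 0, 0.5, 1, 1, 0, 0, 0.5, 0.6, 1, 0, 0, 0, 0, 1]'

```text
clock: 3.07
tcp_pos: [0.4833, 0.2989, 0.1208]
eef_rot: [0.957, -0.289, -0.002, 0.002]
wrist_force: [-0.6, -0.8, -0.0]
grip_width: 0.094
```

```bash
cat >> h.py <<'E'
def st():
    s=robot.state();q=s['eef_rot'];yaw=2*np.arctan2(q[1],q[0])
    print('clk',round(s['clock'],2),'tcp',s['tcp_pos'].round(4),'yaw',round(np.degrees(yaw),2),'q',q.round(4),'j',s['joint_pos'].round(2),'F',s['wrist_force'].round(1),'T',s['torque'].round(2),'w',round(s['grip_width'],4))
    return s,yaw
def go(x,y,z=None):
    s,yaw=st();d=np.array([x,y])-s['tcp_pos'][:2];c,sn=np.cos(yaw),np.sin(yaw)
    print('tool shift units x,y,z', ((d[0]*c+d[1]*sn)/.03).round(3), ((d[0]*sn-d[1]*c)/.03).round(3), None if z is None else round((s['tcp_pos'][2]-z)/.03,3))
E
python3 - <<'E'
from h import *
go(.489,.2925,.009)
W=cap('wrist','w3')
E
```

```text
clk 3.07 tcp [0.4833 0.2989 0.1208] yaw -33.56 q [ 0.9574 -0.2887 -0.0017  0.0021] j [-0.95  0.7   0.56  1.84 -0.52  0.75 -2.26] F [-0.6 -0.8 -0. ] T [ 0.11  0.1  -0.  ] w 0.094
tool shift units x,y,z 0.276 0.073 3.728
```

View pics/w3.png

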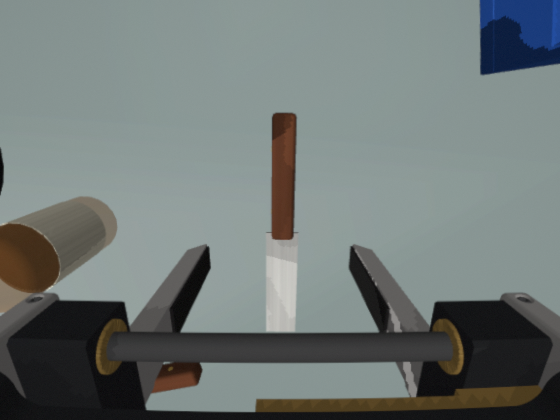

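```bash
python3 - <<'E'
from h import *
W=cap('wrist')
a=onz(W,283,239,.026);b=onz(W,284,114,.026);print(a,b,np.linalg.norm(a-b),np.degrees(np.arctan2(*(a-b)[1::-1])))
d=(b-a)/np.linalg.norm(b-a);g=a+d*.028;print('grip',g)
print('bottle',onz(W,105,222,0))
go(*g[:2],.0095)
E
```

```text
[0.46238036 0.30800709 0.026     ] [0.5601421  0.24308059 0.026     ] 0.11735760794772937 146.4106708345099
grip [0.48570504 0.29251647 0.026     ]
bottle [0.57531157 0.46298451 0.        ]
clk 3.17 tcp [0.4851 0.2995 0.1233] yaw -33.43 q [ 9.578e-01 -2.876e-01 -2.000e-04  5.000e-04] j [-0.95  0.7   0.56  1.84 -0.52  0.75 -2.26] F [ 0.1 -0.5 -0.6] T [0.1  0.04 0.02] w 0.0939
tool shift units x,y,z 0.146 0.183 3.795
```

>>> carry_out --targets '[0.18, 0.2, 0.5, 0, 1, 0, 0, 0.8, 0, 1, 0, 0, 0.8, 0, 1, 0, 0, 0.8, 0, 1, 0, 0, 0.5, 0, 1, 0, 0, 0.3, 0, 1, 0, 0, 0, 0, 1, 0, 0, 0, 0, 1]'

```text
clock: 3.83
tcp_pos: [0.487, 0.2921, 0.0133]
eef_rot: [0.957, -0.289, 0.0, -0.0]
wrist_force: [-0.3, 0.1, 0.9]
grip_width: 0.0944
```

```bash
python3 - <<'E'
from h import *
go(.487,.2925,.0095)
E
```

```text
clk 3.83 tcp [0.487  0.2921 0.0133] yaw -33.56 q [ 9.574e-01 -2.887e-01  4.000e-04 -5.000e-04] j [-0.85  0.85  0.42  1.9  -0.65  0.53 -2.14] F [-0.3  0.1  0.9] T [ 0.09  0.09 -0.01] w 0.0944
tool shift units x,y,z -0.007 -0.01 0.126
```

>>> carry_out --targets '[0, 0, 0.12, 0, 1, 0, 0, 0, 0, 0, 0, 0, 0, 0, 0, 0, 0, 0, 0, 0, 0, 0, 0, 0, 0, 0, 0, 0, 0, 0, 0, 0, 0, 0, 0, 0, 0, 0, 0, 0]'

```text
clock: 4.5
tcp_pos: [0.4862, 0.2921, 0.0089]
eef_rot: [0.957, -0.289, 0.0, -0.0]
wrist_force: [0.5, -0.0, -0.3]
grip_width: 0.0505
```

```bash
python3 - <<'E'
from h import *
st()
E
```

```text
clk 4.5 tcp [0.4862 0.2921 0.0089] yaw -33.6 q [ 0.9573 -0.289   0.     -0.    ] j [-0.85  0.85  0.41  1.9  -0.65  0.52 -2.14] F [ 0.5 -0.  -0.3] T [0.11 0.05 0.  ] w 0.0505
```

>>> carry_out --targets '[0, 0, 0, 0, 0, 0, 0, 0, 0, 0, 0, 0, 0, 0, 0, 0, 0, 0, 0, 0, 0, 0, 0, 0, 0, 0, 0, 0, 0, 0, 0, 0, 0, 0, 0, 0, 0, 0, 0, 0]'

```text
clock: 5.17
tcp_pos: [0.4862, 0.2921, 0.0088]
eef_rot: [0.957, -0.289, -0.0, -0.0]
wrist_force: [-0.2, 0.7, -0.8]
grip_width: 0.0219
```

```bash
python3 - <<'E'
from h import *
st()
E
```

```text
clk 5.17 tcp [0.4862 0.2921 0.0088] yaw -33.6 q [ 0.9573 -0.289  -0.     -0.    ] j [-0.85  0.85  0.41  1.9  -0.65  0.52 -2.14] F [-0.2  0.7 -0.8] T [0.12 0.05 0.05] w 0.0219
```

>>> carry_out --targets '[0, 0, -0.3, 0, 0, 0, 0, -0.7, 0, 0, 0, 0, -1, 0, 0, 0, 0, -1, 0, 0, 0, 0, -1, 0, 0, 0, 0, -1, 0, 0, 0, 0, -0.5, 0, 0, 0, 0, 0, 0, 0]'

```text
clock: 5.83
tcp_pos: [0.4884, 0.2928, 0.1779]
eef_rot: [0.957, -0.289, 0.002, -0.003]
wrist_force: [0.2, -0.6, -1.1]
grip_width: 0.0216
```

```bash
python3 - <<'E'
from h import *
st()
for n in ['scene','side','wrist']:cap(n,n+'4')
for n,(a,b,c,d) in {'scene':(130,250,210,320),'side':(150,240,240,380)}.items():
    im=cv2.imread(f'pics/{n}4.png')[a:b,c:d];cv2.imwrite(f'pics/{n}4z.png',cv2.resize(im,None,fx=5,fy=5,interpolation=cv2.INTER_CUBIC))
E
```

```text
clk 5.83 tcp [0.4884 0.2928 0.1779] yaw -33.61 q [ 0.9573 -0.2891  0.0023 -0.0027] j [-0.98  0.63  0.62  1.8  -0.47  0.85 -2.29] F [ 0.2 -0.6 -1.1] T [ 0.17  0.01 -0.  ] w 0.0216
```

View pics/scene4z.png

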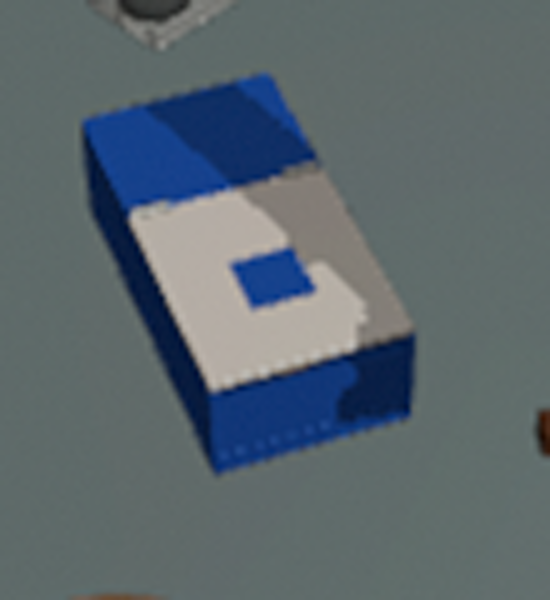

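View pics/side4z.png

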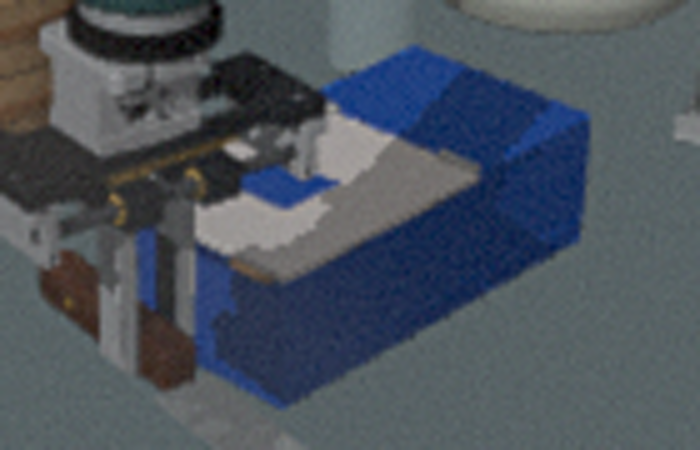

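View pics/wrist4.png

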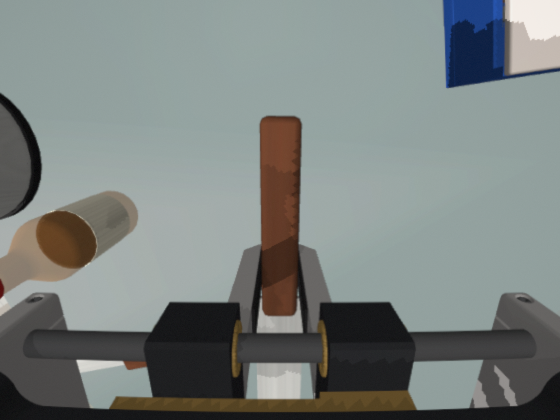

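View pics/side4.png

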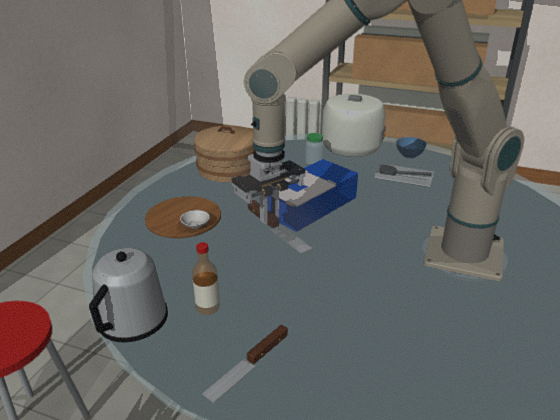

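```bash
python3 - <<'E'
from h import *
from scipy.optimize import least_squares
S=cap('scene');D=cap('side');W=cap('wrist')
zs=lambda x,y:(210+x/5,130+y/5); zd=lambda x,y:(240+x/5,150+y/5)
X,Y=.078,.15
obs=[(S,zs(85,122),(X,-Y,.098)),(S,zs(270,73),(-X,-Y,.098)),(S,zs(412,333),(-X,Y,.098)),(S,zs(212,390),(X,Y,.098)),(S,zs(217,473),(X,Y,0)),(S,zs(410,415),(-X,Y,0)),
(D,zd(282,408),(-X,Y,0)),(D,zd(578,241),(-X,-Y,0)),(D,zd(588,117),(-X,-Y,.098)),(D,zd(417,45),(X,-Y,.098)),(D,zd(280,282),(-X,Y,.09)) ]
def f(p):
    c,s=np.cos(p[2]),np.sin(p[2]);r=[]
    for C,uv,P in obs:
        w=(p[0]+c*P[0]-s*P[1],p[1]+s*P[0]+c*P[1],P[2])
        r+=list(np.array(proj(C,w))-uv)
    return np.array(r)
r=least_squares(f,[.5,-.1,-.41],loss='soft_l1');print(r.x,np.degrees(r.x[2]));print(f(r.x).reshape(-1,2).round(1))
for C in 0,1:
    pass
# wrist-only estimate front points
c,s=np.cos(r.x[2]),np.sin(r.x[2])
for P in[(-X,Y),(X,Y)]:print(r.x[0]+c*P[0]-s*P[1],r.x[1]+s*P[0]+c*P[1])
# wrist measured from the first pose already: (.4917,.0662),(.6327,.0045) at z=.098
E
```

```text
[ 0.50130256 -0.09665108 -0.42308144] -24.24078115117977
[[-0.5 -1.4]
 [ 0.4 -1. ]
 [ 1.1 -1.5]
 [-0.4 -1.2]
 [-0.4  0.3]
 [ 0.8  0.3]
 [-1.2  0.6]
 [ 0.  -0. ]
 [ 0.2 -0.8]
 [-1.1 -0.5]
 [-0.3  0.6]]
0.49176578660563997 0.07214776787885861
0.6340109727228974 0.008098513187903833
```

>>> carry_out --targets '[0, 0, 0, -1, 0, 0, 0, 0, -1, 0, 0, 0, 0, -1, 0, 0, 0, 0, -1, 0, 0, 0, 0, -1, 0, 0, 0, 0, -1, 0, 0, 0, 0, -1, 0, 0, 0, 0, -1, 0, 0, 0, 0, -1, 0, 0, 0, 0, -1, 0, 0, 0, 0, -1, 0, 0, 0, 0, -1, 0]'

```text
clock: 7.13
tcp_pos: [0.4856, 0.2916, 0.1727]
eef_rot: [0.944, 0.331, -0.001, 0.0]
wrist_force: [0.6, 0.3, -0.8]
grip_width: 0.022
```

>>> carry_out --targets '[0, 0, 0, -1, 0, 0, 0, 0, -1, 0, 0, 0, 0, -1, 0, 0, 0, 0, -1, 0, 0, 0, 0, -0.57, 0, -0.1, 0.9, 0, 0, 0, -0.1, 0.9, 0, 0, 0, -0.1, 0.9, 0, 0, 0, -0.1, 0.9, 0, 0, 0, -0.1, 0.9, 0, 0, 0, -0.1, 0.9, 0, 0, 0, 0, 0, 0, 0, 0]'

```text
clock: 8.13
tcp_pos: [0.6312, 0.2031, 0.1723]
eef_rot: [0.841, 0.54, -0.0, 0.002]
wrist_force: [0.7, -0.4, -1.7]
grip_width: 0.022
```

```bash
python3 - <<'E'
from h import *
go(.637,.205,.0913)
for n in ['scene','side']:
    cap(n,n+'5')
for n,(a,b,c,d) in {'scene':(130,270,200,360),'side':(130,250,190,350)}.items():
    im=cv2.imread(f'pics/{n}5.png')[a:b,c:d];cv2.imwrite(f'pics/{n}5z.png',cv2.resize(im,None,fx=4,fy=4,interpolation=cv2.INTER_CUBIC))
E
```

```text
clk 8.13 tcp [0.6312 0.2031 0.1723] yaw 65.41 q [ 8.415e-01  5.403e-01 -1.000e-04  2.400e-03] j [-0.42  0.69  0.11  1.52 -0.08  0.93 -0.71] F [ 0.7 -0.4 -1.7] T [-0.02 -0.07  0.02] w 0.022
tool shift units x,y,z 0.139 0.149 2.701
```

View pics/scene5z.png

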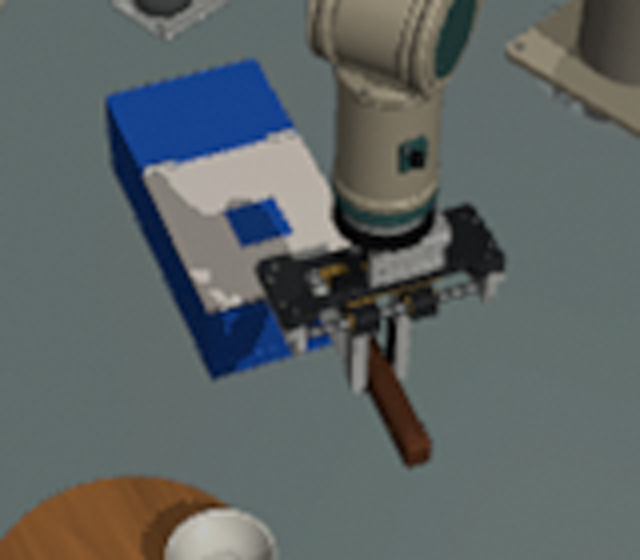

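View pics/side5z.png

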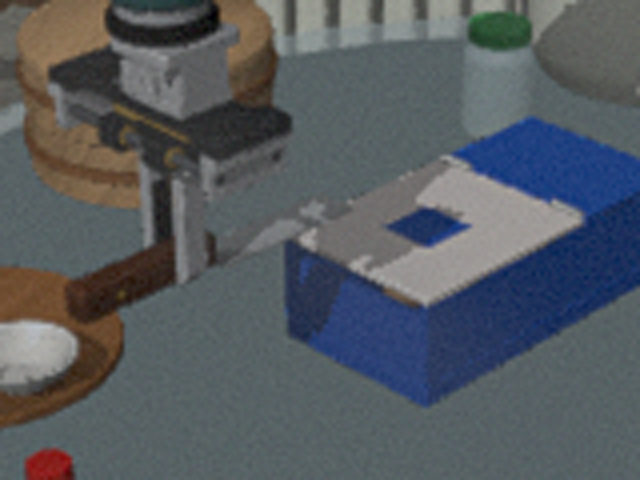

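>>> carry_out --targets '[0.7, 0.15, 0, -0.07, 0, 0, 0, 0.7, 0, 0, 0, 0, 0.8, 0, 0, 0, 0, 0.8, 0, 0, 0, 0, 0.3, 0, 0, 0, 0, 0.05, 0, 0, 0, 0, 0, 0, 0, 0, 0, 0, 0, 0]'

```text
clock: 8.9
tcp_pos: [0.6399, 0.2273, 0.0956]
eef_rot: [0.837, 0.547, 0.001, 0.0]
wrist_force: [1.1, 0.4, 0.1]
grip_width: 0.0219
```

```bash
cat >> h.py <<'E'
CB=np.array([.5015,-.0985]);CY=np.radians(-24.2)
def tocan(p):
    d=np.array(p)[:2]-CB;c,s=np.cos(CY),np.sin(CY);return np.array([c*d[0]+s*d[1],-s*d[0]+c*d[1],*(p[2:3])])
def towld(p):
    c,s=np.cos(CY),np.sin(CY);return np.array([CB[0]+c*p[0]-s*p[1],CB[1]+s*p[0]+c*p[1],p[2]])
E
python3 - <<'E'
from h import *
s,y=st();print(tocan(s['tcp_pos']))
for n in ['scene','side','wrist']:
    cap(n,n+'6')
for n,(a,b,c,d) in {'side':(150,270,190,350)}.items():
    im=cv2.imread(f'pics/{n}6.png')[a:b,c:d];cv2.imwrite(f'pics/{n}6z.png',cv2.resize(im,None,fx=5,fy=5,interpolation=cv2.INTER_CUBIC))
E
```

```text
clk 8.9 tcp [0.6399 0.2273 0.0956] yaw 66.26 q [0.8374 0.5466 0.001  0.    ] j [-0.44  0.8   0.1   1.53 -0.09  0.81 -0.72] F [1.1 0.4 0.1] T [ 0.03 -0.04  0.  ] w 0.0219
[-0.00730575  0.35391036  0.09562158]
```

View pics/side6z.png

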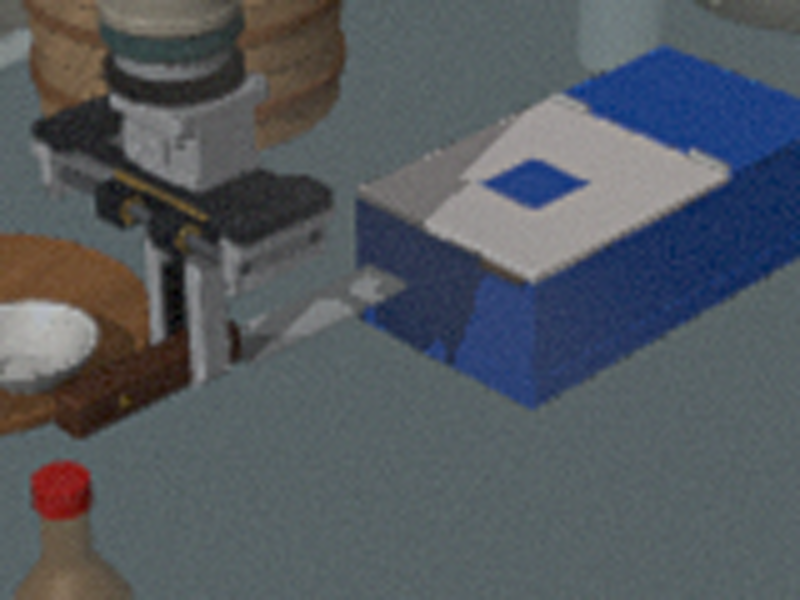

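View pics/wrist6.png

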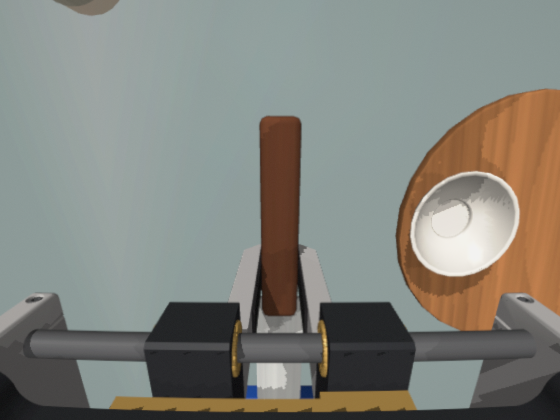

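```bash
python3 - <<'E'
from h import *
D=cap('side')
s,_=st();print(tocan(s['tcp_pos']))
for z in (.082,.086,.088,.09,.094):
    print(z,[tocan(onz(D,190+x/5,150+y/5,z)).round(4)[:2] for x,y in[(372,266),(405,287),(240,320),(250,360)]], np.array(proj(D,towld([-.025,.202,z])))*5-[950,750])
E
```

```text
clk 9.1 tcp [0.6401 0.2269 0.0958] yaw 66.23 q [8.376e-01 5.463e-01 1.100e-03 2.000e-04] j [-0.44  0.8   0.1   1.53 -0.09  0.81 -0.72] F [ 0.7 -0.8 -0.6] T [ 0.02  0.01 -0.  ] w 0.0216
[-0.00694003  0.35359442  0.09578698]
0.082 [array([0.0141, 0.1927]), array([-0.0184,  0.196 ]), array([0.0232, 0.2917]), array([-0.0145,  0.3168])] [405.5035548  294.55203159]
0.086 [array([0.009 , 0.1974]), array([-0.0233,  0.2007]), array([0.0181, 0.2959]), array([-0.0194,  0.3209])] [405.44341907 288.82302941]
0.088 [array([0.0065, 0.1997]), array([-0.0257,  0.203 ]), array([0.0155, 0.298 ]), array([-0.0219,  0.323 ])] [405.41329173 285.95294511]
0.09 [array([0.004 , 0.2021]), array([-0.0282,  0.2054]), array([0.013 , 0.3001]), array([-0.0243,  0.325 ])] [405.38312462 283.07912869]
0.094 [array([-0.0011,  0.2068]), array([-0.033 ,  0.2101]), array([0.0079, 0.3043]), array([-0.0292,  0.3291])] [405.32267078 277.32026946]
```

>>> carry_out --targets '[0, 0.2, 0.13, 0.05, 0, -0.5, 0, 0, 0, 0, -0.5, 0, 0, 0, 0, -0.4, 0, 0, 0, 0, -0.3, 0, 0, 0, 0, -0.3, 0, 0, 0, 0, 0, 0, 0, 0, 0]'

```text
clock: 9.68
tcp_pos: [0.62, 0.1669, 0.0906]
eef_rot: [0.84, 0.543, -0.001, 0.0]
wrist_force: [0.1, -1.1, -1.1]
grip_width: 0.022
```

```bash
python3 - <<'E'
from h import *
s,y=st();print(tocan(s['tcp_pos']))
for n in ['side']:
    cap(n,n+'7')
for n,(a,b,c,d) in {'side':(150,270,190,350)}.items():
    im=cv2.imread(f'pics/{n}7.png')[a:b,c:d];cv2.imwrite(f'pics/{n}7z.png',cv2.resize(im,None,fx=5,fy=5,interpolation=cv2.INTER_CUBIC))
E
```

```text
clk 9.68 tcp [0.62   0.1669 0.0906] yaw 65.8 q [ 8.396e-01  5.432e-01 -6.000e-04  4.000e-04] j [-0.36  0.76  0.09  1.65 -0.09  0.74 -0.65] F [ 0.1 -1.1 -1.1] T [0.   0.09 0.01] w 0.022
[-0.00070921  0.29061323  0.09064717]
```

View pics/side7z.png

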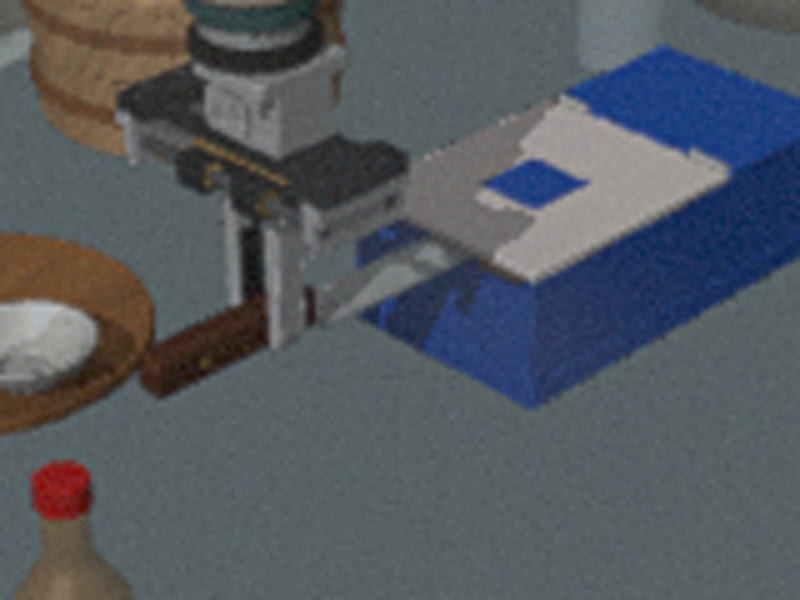

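>>> carry_out --targets '[-0.4, 0, 0, 0, 0, -0.5, 0, 0, 0, 0, -0.5, 0, 0, 0, 0, -0.5, 0, 0, 0, 0, -0.37, 0, 0, 0, 0, 0, 0, 0, 0, 0, 0, 0, 0, 0, 0]'

```text
clock: 10.32
tcp_pos: [0.5928, 0.1071, 0.0906]
eef_rot: [0.839, 0.544, 0.0, -0.0]
wrist_force: [0.5, -0.0, -1.2]
grip_width: 0.0219
```

```bash
python3 - <<'E'
from h import *
s,y=st();print(tocan(s['tcp_pos']))
for n in ['side']:
    cap(n,n+'8')
for n,(a,b,c,d) in {'side':(150,270,190,350)}.items():
    im=cv2.imread(f'pics/{n}8.png')[a:b,c:d];cv2.imwrite(f'pics/{n}8z.png',cv2.resize(im,None,fx=5,fy=5,interpolation=cv2.INTER_CUBIC))
E
```

```text
clk 10.32 tcp [0.5928 0.1071 0.0906] yaw 65.89 q [ 8.392e-01  5.439e-01  3.000e-04 -1.000e-04] j [-0.27  0.72  0.08  1.77 -0.08  0.66 -0.57] F [ 0.5 -0.  -1.2] T [-0.03 -0.03 -0.02] w 0.0219
[-0.001007    0.22493757  0.09064324]
```

View pics/side8z.png

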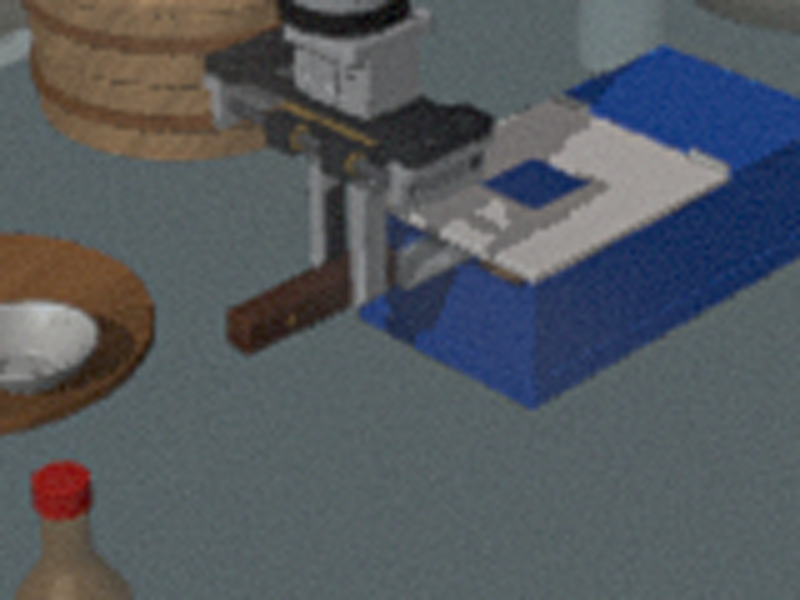

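>>> carry_out --targets '[0, 0, -0.27, 0, 0, -0.02, 0, -0.27, 0, 0, -0.03, 0, -0.27, 0, 0, -0.03, 0, -0.29, 0, 0, -0.07, 0, -0.29, 0, 0, -0.1, 0, -0.29, 0, 0, -0.12, 0, -0.3, 0, 0, -0.16, 0, -0.26, 0, 0, -0.17, 0, -0.26, 0, 0, -0.17, 0, -0.25, 0, 0, 0, 0, 0, 0, 0]'

```text
clock: 11.28
tcp_pos: [0.5823, 0.0813, 0.1748]
eef_rot: [0.84, 0.543, 0.001, 0.001]
wrist_force: [0.6, 0.6, -0.8]
grip_width: 0.0217
```

```bash
python3 - <<'E'
from h import *
s,y=st();print(tocan(s['tcp_pos']))
for n in ['side']:
    cap(n,n+'9')
for n,(a,b,c,d) in {'side':(110,270,190,390)}.items():
    im=cv2.imread(f'pics/{n}9.png')[a:b,c:d];cv2.imwrite(f'pics/{n}9z.png',cv2.resize(im,None,fx=3.7,fy=3.7,interpolation=cv2.INTER_CUBIC))
E
```

```text
clk 11.28 tcp [0.5823 0.0813 0.1748] yaw 65.82 q [8.395e-01 5.433e-01 6.000e-04 9.000e-04] j [-0.25  0.58  0.09  1.74 -0.07  0.82 -0.55] F [ 0.6  0.6 -0.8] T [0.14 0.   0.02] w 0.0217
[3.42725501e-05 1.97139427e-01 1.74774854e-01]
```

View pics/side9z.png

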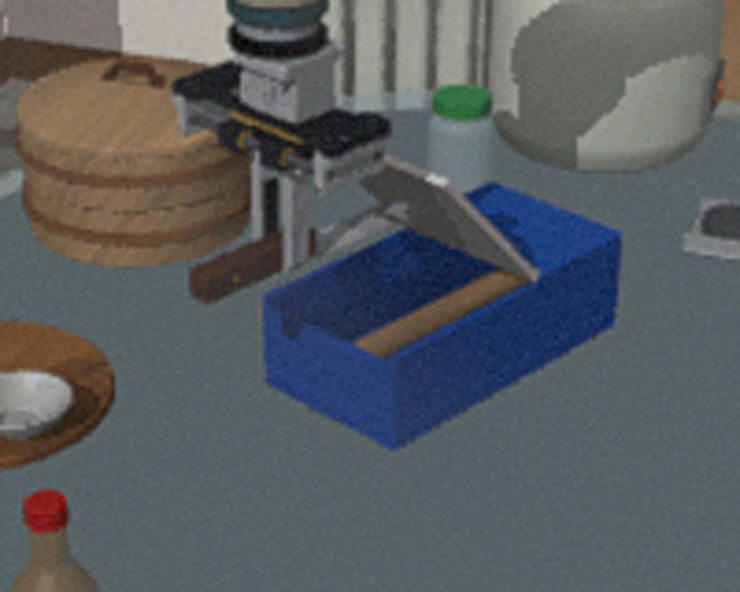

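>>> carry_out --targets '[-0.21, 0, -0.22, 0, 0, -0.23, 0, -0.2, 0, 0, -0.24, 0, -0.18, 0, 0, -0.26, 0, -0.16, 0, 0, -0.27, 0, -0.14, 0, 0, -0.29, 0, -0.11, 0, 0, -0.3, 0, -0.08, 0, 0, -0.3, 0, -0.06, 0, 0, -0.3, 0, -0.04, 0, 0, -0.3, 0, 0, 0, 0, -0.3, 0, 0, 0, 0, -0.3, 0, 0, 0, 0]'

```text
clock: 12.33
tcp_pos: [0.541, -0.008, 0.2085]
eef_rot: [0.839, 0.544, -0.0, -0.0]
wrist_force: [-0.8, -0.1, -1.1]
grip_width: 0.022
```

>>> carry_out --targets '[-0.3, 0, 0, 0, 0, -0.3, 0, 0, 0, 0, 0, 0, 0, 0, 0, 0, 0, 0, 0, 0, 0, 0, 0, 0, 0]'

```text
clock: 12.75
tcp_pos: [0.5344, -0.0231, 0.2087]
eef_rot: [0.839, 0.544, 0.0, -0.0]
wrist_force: [0.5, 0.8, -0.5]
grip_width: 0.0218
```

```bash
python3 - <<'E'
from h import *
s,y=st();print(tocan(s['tcp_pos']))
for n in ['side','scene']:
    cap(n,n+'10')
for n,(a,b,c,d) in {'side':(110,270,190,390)}.items():
    im=cv2.imread(f'pics/{n}10.png')[a:b,c:d];cv2.imwrite(f'pics/{n}10z.png',cv2.resize(im,None,fx=3.7,fy=3.7,interpolation=cv2.INTER_CUBIC))
E
```

```text
clk 12.75 tcp [ 0.5344 -0.0231  0.2087] yaw 65.96 q [ 8.389e-01  5.443e-01  3.000e-04 -1.000e-04] j [-0.07  0.47  0.1   1.85 -0.06  0.83 -0.37] F [ 0.5  0.8 -0.5] T [-0.    0.02  0.02] w 0.0218
[-0.00086435  0.0823003   0.2087036 ]
```

View pics/side10z.png

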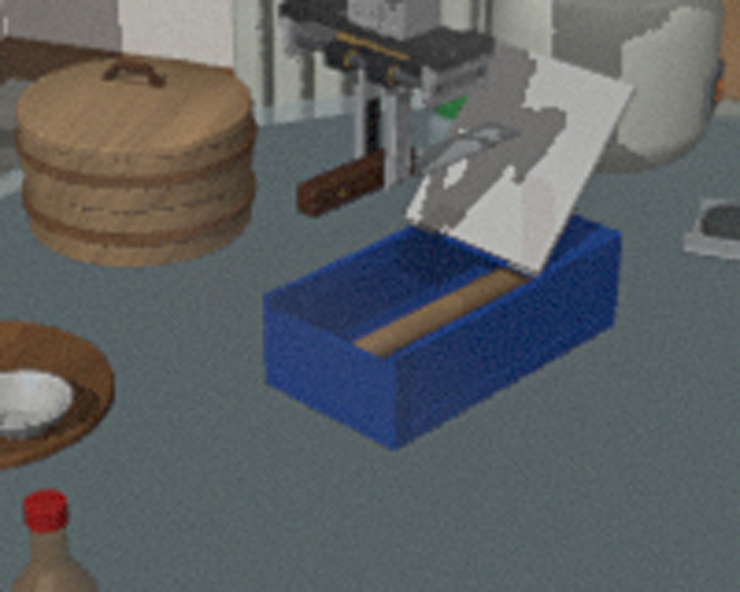

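>>> carry_out --targets '[-0.3, 0, 0, 0, 0, -0.3, 0, 0, 0, 0, 0, 0, 0, 0, 0, 0, 0, 0, 0, 0, 0, 0, 0, 0, 0, 0, 0, 0, 0, 0, 0, 0, 0, 0, 0, 0, 0, 0, 0, 0]'

```text
clock: 13.52
tcp_pos: [0.527, -0.0396, 0.2087]
eef_rot: [0.839, 0.544, 0.0, -0.0]
wrist_force: [-0.3, -0.4, -1.6]
grip_width: 0.0219
```

```bash
python3 - <<'E'
from h import *
s,y=st();print(tocan(s['tcp_pos']))
for n in ['side','scene']:
    cap(n,n+'11')
for n,(a,b,c,d) in {'side':(110,270,190,390)}.items():
    im=cv2.imread(f'pics/{n}11.png')[a:b,c:d];cv2.imwrite(f'pics/{n}11z.png',cv2.resize(im,None,fx=3.7,fy=3.7,interpolation=cv2.INTER_CUBIC))
E
```

```text
clk 13.52 tcp [ 0.527  -0.0396  0.2087] yaw 65.96 q [ 8.388e-01  5.444e-01  1.000e-04 -1.000e-04] j [-0.05  0.46  0.1   1.86 -0.06  0.82 -0.34] F [-0.3 -0.4 -1.6] T [0.07 0.01 0.01] w 0.0219
[-0.00089228  0.06415313  0.20866403]
```

View pics/side11z.png

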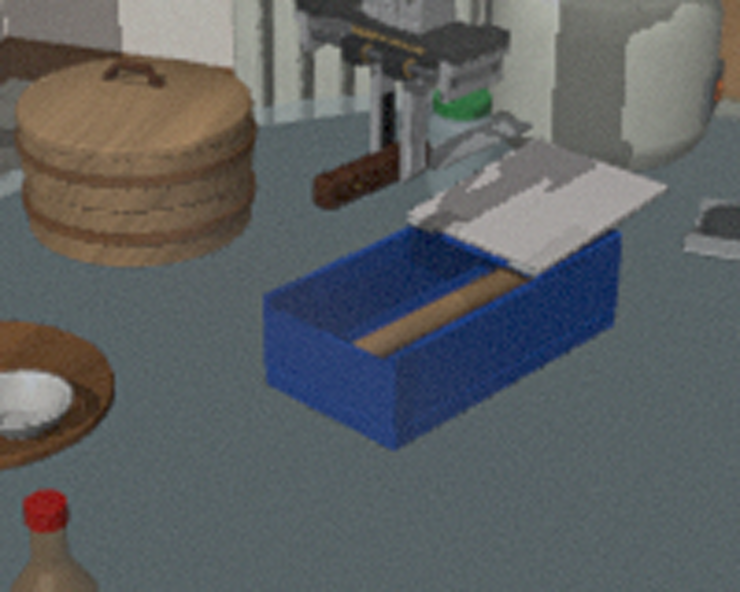

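View pics/scene11.png

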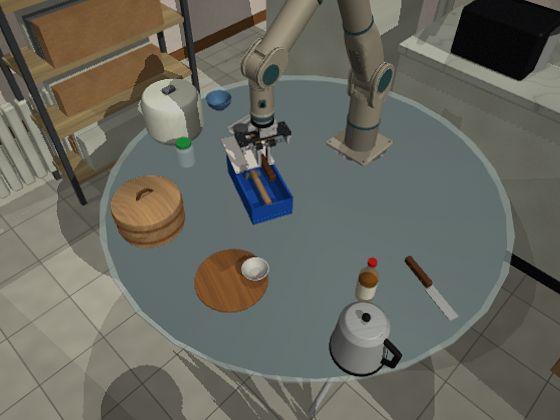

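>>> carry_out --targets '[0.5, -0.4, 0, 0, 0, 0.8, -0.7, 0, 0, 0, 0.8, -0.7, 0, 0, 0, 0.8, -0.7, 0, 0, 0, 0.8, -0.7, 0, 0, 0, 0.8, -0.7, 0, 0, 0, 0.8, -0.7, 0, 0, 0, 0.8, -0.7, 0, 0, 0, 0.8, -0.7, 0, 0, 0, 0.6, -0.5, 0, 0, 0, 0.3, -0.2, 0, 0, 0, 0, 0, 0, 0, 0]'

```text
clock: 14.62
tcp_pos: [0.4381, 0.2586, 0.2086]
eef_rot: [0.838, 0.546, 0.0, -0.001]
wrist_force: [0.0, 0.7, -1.2]
grip_width: 0.0218
```

>>> carry_out --targets '[0, 0, 0.5, 0, 0, 0, 0, 0.9, 0, 0, 0, 0, 0.9, 0, 0, 0, 0, 0.9, 0, 0, 0, 0, 0.9, 0, 0, 0, 0, 0.8, 0, 0, 0, 0, 0.6, 0, 0, 0, 0, 0.4, 0, 0, 0, 0, 0, 0, 0, 0, 0, 0, 0, 0]'

```text
clock: 15.45
tcp_pos: [0.4394, 0.2536, 0.0314]
eef_rot: [0.84, 0.543, -0.001, 0.001]
wrist_force: [0.3, -0.1, -0.3]
grip_width: 0.0221
```

```bash
python3 - <<'E'
from h import *
s,y=st();print(tocan(s['tcp_pos']))
for n in ['side','scene','wrist']:
    cap(n,n+'12')
E
```

```text
clk 15.45 tcp [0.4394 0.2536 0.0314] yaw 65.8 q [ 8.396e-01  5.432e-01 -7.000e-04  6.000e-04] j [-0.6   0.72  0.04  2.05 -0.07  0.37 -0.94] F [ 0.3 -0.1 -0.3] T [ 0.03  0.01 -0.01] w 0.0221
[-0.20100585  0.2957159   0.03139552]
```

View pics/side12.png

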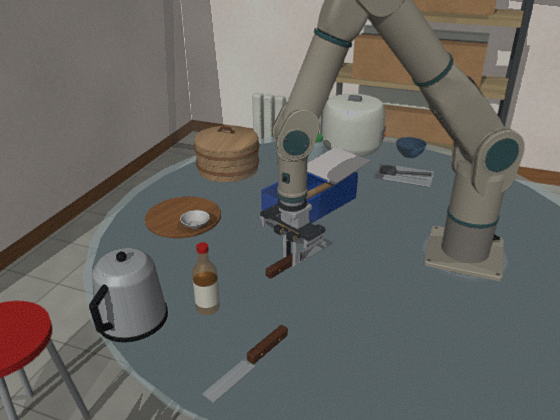

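>>> carry_out --targets '[0, 0, 0.3, 0, 0, 0, 0, 0.25, 0, 0, 0, 0, 0.12, 0, 0, 0, 0, 0, 0, 0, 0, 0, 0, 0, 0]'

```text
clock: 16.02
tcp_pos: [0.4384, 0.2556, 0.0112]
eef_rot: [0.839, 0.544, -0.0, -0.0]
wrist_force: [-0.1, 0.0, -1.3]
grip_width: 0.0216
```

```bash
python3 - <<'E'
from h import *
s,y=st()
E
```

```text
clk 16.02 tcp [0.4384 0.2556 0.0112] yaw 65.95 q [ 8.389e-01  5.443e-01 -4.000e-04 -0.000e+00] j [-0.6   0.76  0.03  2.06 -0.07  0.32 -0.94] F [-0.1  0.  -1.3] T [0.03 0.05 0.02] w 0.0216
```

>>> carry_out --targets '[0, 0, 0.07, 0, 0, 0, 0, 0, 0, 0, 0, 0, 0, 0, 0.9, 0, 0, 0, 0, 0.9, 0, 0, 0, 0, 0.9, 0, 0, 0, 0, 0.9, 0, 0, 0, 0, 0.9, 0, 0, 0, 0, 0.9, 0, 0, 0, 0, 0.9]'

```text
clock: 16.77
tcp_pos: [0.4388, 0.2557, 0.0095]
eef_rot: [0.839, 0.544, 0.0, -0.0]
wrist_force: [-0.0, 0.1, -1.1]
grip_width: 0.0653
```

>>> carry_out --targets '[0, 0, -0.3, 0, 1, 0, 0, -0.7, 0, 1, 0, 0, -1, 0, 1, 0, 0, -1, 0, 1, 0, 0, -1, 0, 1, 0, 0, -1, 0, 1, 0, 0, -1, 0, 1, 0, 0, -1, 0, 1, 0, 0, 0, 0, 1]'

```text
clock: 17.52
tcp_pos: [0.4417, 0.2574, 0.2255]
eef_rot: [0.839, 0.544, 0.005, -0.0]
wrist_force: [0.8, 0.5, -0.1]
grip_width: 0.0943
```

```bash
python3 - <<'E'
from h import *
s,y=st()
S=cap('scene','s13');cap('side','d13')
for n,(a,b,c,d) in {'s13':(120,270,200,400),'d13':(140,290,200,400)}.items():
    im=cv2.imread(f'pics/{n}.png')[a:b,c:d];cv2.imwrite(f'pics/{n}z.png',cv2.resize(im,None,fx=4,fy=4,interpolation=cv2.INTER_CUBIC))
E
```

```text
clk 17.52 tcp [0.4417 0.2574 0.2255] yaw 65.92 q [ 8.390e-01  5.441e-01  5.400e-03 -1.000e-04] j [-0.64  0.41  0.08  1.9  -0.04  0.83 -0.96] F [ 0.8  0.5 -0.1] T [ 0.05 -0.01 -0.07] w 0.0943
```

View pics/s13z.png

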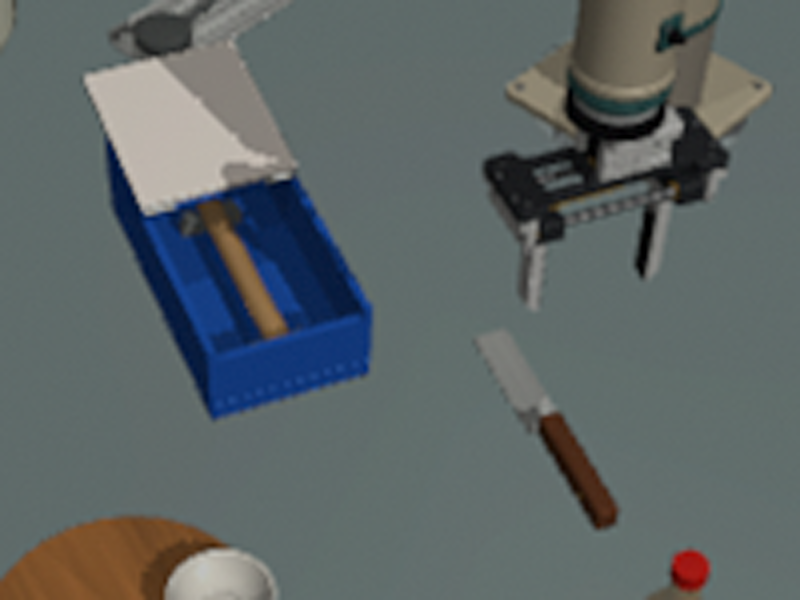

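View pics/d13z.png

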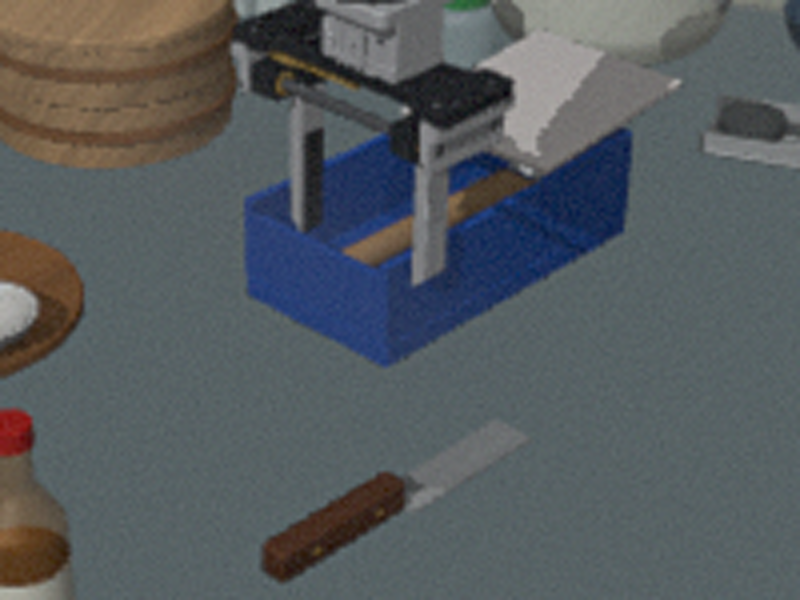

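```bash
python3 - <<'E'
from h import *
S=cap('scene');D=cap('side')
s=lambda x,y:(200+x/4,120+y/4);d=lambda x,y:(200+x/4,140+y/4)
print('S front',[tocan(onz(S,*s(*p),.046)).round(4) for p in[(260,336),(290,324),(275,331),(232,255),(212,212)]])
print('D front',[tocan(onz(D,*d(*p),.046)).round(4) for p in[(345,252),(378,265),(360,256),(470,200)]])
p=towld([0,.07,.2]);print(p);go(p[0],p[1],.2)
E
```

```text
S front [array([0.0149, 0.1105, 0.046 ]), array([-0.0158,  0.1064,  0.046 ]), array([1.000e-04, 1.096e-01, 4.600e-02]), array([0.0038, 0.0036, 0.046 ]), array([ 0.0021, -0.0585,  0.046 ])]
D front [array([0.0109, 0.1   , 0.046 ]), array([-0.022 ,  0.0962,  0.046 ]), array([-0.002 ,  0.0961,  0.046 ]), array([-0.0024, -0.0357,  0.046 ])]
[ 0.53019461 -0.03465159  0.2       ]
clk 17.72 tcp [0.4379 0.2552 0.2189] yaw 65.94 q [ 0.839   0.5442 -0.0009 -0.    ] j [-0.64  0.42  0.08  1.9  -0.04  0.82 -0.96] F [-0.1  0.8  0.4] T [-0.02 -0.01 -0.  ] w 0.094
tool shift units x,y,z -7.568 6.748 0.629
```

>>> carry_out --targets '[-0.4, 0.4, 0, 0, 1, -0.75, 0.7, 0, 0, 1, -0.75, 0.7, 0, 0, 1, -0.75, 0.7, 0, 0, 1, -0.75, 0.7, 0, 0, 1, -0.75, 0.7, 0, 0, 1, -0.75, 0.7, 0, 0, 1, -0.75, 0.7, 0, 0, 1, -0.7, 0.7, 0, 0, 1, -0.7, 0.7, 0, 0, 1, 0, 0.05, 0, 0, 1, 0, 0, 0, 0, 1]'

```text
clock: 18.72
tcp_pos: [0.5368, -0.0221, 0.2178]
eef_rot: [0.84, 0.542, -0.001, -0.001]
wrist_force: [0.5, 0.1, 0.2]
grip_width: 0.0943
```

```bash
python3 - <<'E'
from h import *
s,y=st();print(tocan(s['tcp_pos']))
cap('wrist','w14');cap('scene','s14')
E
```

```text
clk 18.72 tcp [ 0.5368 -0.0221  0.2178] yaw 65.71 q [ 8.401e-01  5.425e-01 -1.500e-03 -6.000e-04] j [-0.09  0.46  0.11  1.83 -0.06  0.86 -0.37] F [0.5 0.1 0.2] T [ 0.    0.08 -0.04] w 0.0943
[0.00085659 0.0841954  0.21779646]
```

View pics/w14.png

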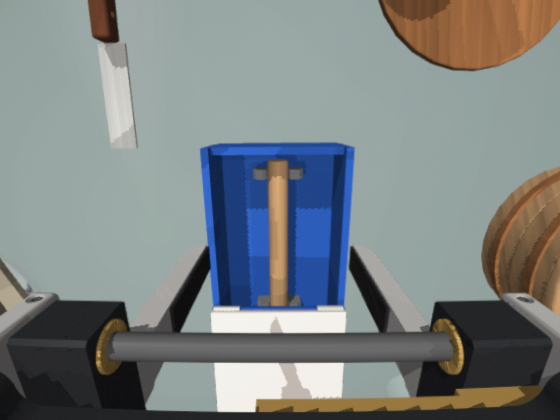

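```bash
python3 - <<'E'
from h import *
W=cap('wrist')
for n,p,z in[('pin L',(268,162),.046),('pin R',(288,162),.046),('front',(278,161),.055),('pin L2',(270,290),.046),('pin R2',(288,290),.046),('front outL',(209,145),.078),('front outR',(348,145),.078),('sideL',(203,148),.09),('sideR',(353,148),.09),('sideL rear',(212,308),.09),('sideR rear',(348,308),.09)]:
    print(n,tocan(onz(W,*p,z)).round(4))
E
```

```text
pin L [-0.0149  0.1299  0.046 ]
pin R [0.0085 0.13   0.046 ]
front [-0.0031  0.1322  0.055 ]
pin L2 [-0.0134 -0.0407  0.046 ]
pin R2 [ 0.0108 -0.0405  0.046 ]
front outL [-0.0755  0.1513  0.078 ]
front outR [0.0704 0.152  0.078 ]
sideL [-0.0789  0.1491  0.09  ]
sideR [0.0729 0.1498 0.09  ]
sideL rear [-0.0818 -0.0391  0.09  ]
sideR rear [ 0.0817 -0.0379  0.09  ]
```

```bash
python3 - <<'E'
from h import *
p=towld([-.0025,.060,.036]);go(*p)
E
```

```text
clk 18.87 tcp [ 0.5365 -0.0184  0.2185] yaw 66.04 q [ 8.385e-01  5.449e-01 -7.000e-04 -1.000e-03] j [-0.09  0.46  0.11  1.83 -0.06  0.86 -0.37] F [-0.5  0.4  0.1] T [-0.02 -0.    0.05] w 0.0941
tool shift units x,y,z -0.912 -0.056 6.084
```

>>> carry_out --targets '[-0.4, -0.05, 0, 0, 1, -0.5, 0, 0, 0, 1, 0, 0, 0.7, 0, 1, 0, 0, 0.7, 0, 1, 0, 0, 0.7, 0, 1, 0, 0, 0.7, 0, 1, 0, 0, 0.5, 0, 1, 0, 0, 0, 0, 1, 0, 0, 0, 0, 1]'

```text
clock: 19.62
tcp_pos: [0.5241, -0.0437, 0.1202]
eef_rot: [0.839, 0.545, -0.001, -0.001]
wrist_force: [0.4, 0.2, 0.2]
grip_width: 0.0939
```

```bash
python3 - <<'E'
from h import *
p=towld([-.0025,.060,.036]);go(*p)
cap('wrist','w15')
E
```

```text
clk 19.62 tcp [ 0.5241 -0.0437  0.1202] yaw 65.99 q [ 8.387e-01  5.446e-01 -8.000e-04 -6.000e-04] j [-0.03  0.59  0.09  1.95 -0.09  0.61 -0.3 ] F [0.4 0.2 0.2] T [ 0.01 -0.05  0.  ] w 0.0939
tool shift units x,y,z 0.027 -0.021 2.807
```

View pics/w15.png

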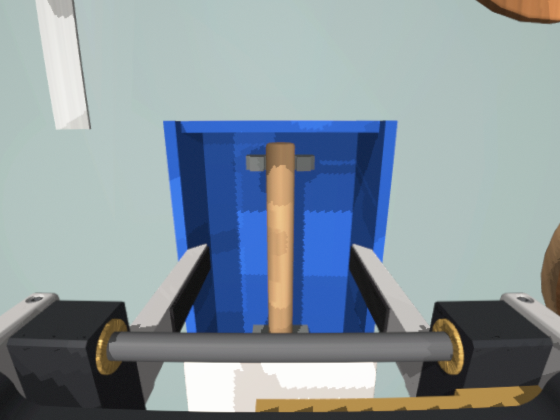

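>>> carry_out --targets '[0, 0, 0, 0, 0.7, 0, 0, 0.4, 0, 0.7, 0, 0, 0.6, 0, 0.7, 0, 0, 0.6, 0, 0.7, 0, 0, 0.6, 0, 0.7, 0, 0, 0.4, 0, 0.7, 0, 0, 0.15, 0, 0.7, 0, 0, 0, 0, 0.7, 0, 0, 0, 0, 0.7]'

```text
clock: 20.42
tcp_pos: [0.5258, -0.0441, 0.0389]
eef_rot: [0.839, 0.544, 0.001, 0.0]
wrist_force: [-0.3, 0.4, 0.5]
grip_width: 0.066
```

```bash
python3 - <<'E'
from h import *
p=towld([-.0025,.060,.036]);go(*p)
cap('scene','s16')
E
```

```text
clk 20.42 tcp [ 0.5258 -0.0441  0.0389] yaw 65.94 q [8.390e-01 5.442e-01 6.000e-04 4.000e-04] j [-0.01  0.73  0.06  2.   -0.1   0.42 -0.29] F [-0.3  0.4  0.5] T [-0.01  0.04  0.03] w 0.066
tool shift units x,y,z 0.014 -0.077 0.095
```

View pics/s16.png

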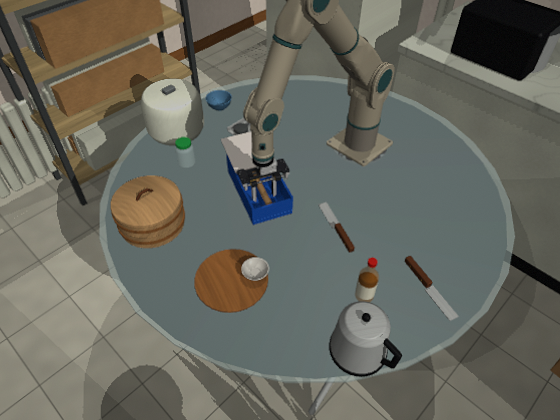

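>>> carry_out --targets '[0, -0.05, 0.09, 0, 0.7, 0, 0, 0, 0, 0, 0, 0, 0, 0, 0, 0, 0, 0, 0, 0, 0, 0, 0, 0, 0, 0, 0, 0, 0, 0, 0, 0, 0, 0, 0, 0, 0, 0, 0, 0, 0, 0, 0, 0, 0, 0, 0, 0, 0, 0, 0, 0, 0, 0, 0, 0, 0, 0, 0, 0]'

```text
clock: 21.47
tcp_pos: [0.5238, -0.0434, 0.0353]
eef_rot: [0.839, 0.544, 0.0, 0.0]
wrist_force: [0.9, -0.8, -0.2]
grip_width: 0.0232
```

```bash
python3 - <<'E'
from h import *
st()
E
```

```text
clk 21.47 tcp [ 0.5238 -0.0434  0.0353] yaw 65.94 q [8.390e-01 5.442e-01 1.000e-04 1.000e-04] j [-0.01  0.73  0.06  2.   -0.1   0.41 -0.29] F [ 0.9 -0.8 -0.2] T [-0.02 -0.03  0.02] w 0.0232
```

>>> carry_out --targets '[0, 0, -0.2, 0, 0, 0, 0, -0.2, 0, 0, 0, 0, -0.2, 0, 0, 0, 0, -0.2, 0, 0, 0, 0, -0.15, 0, 0, 0, 0, 0, 0, 0]'

```text
clock: 21.97
tcp_pos: [0.5245, -0.0434, 0.0651]
eef_rot: [0.839, 0.544, 0.001, 0.001]
wrist_force: [-0.1, -1.3, -0.4]
grip_width: 0.0231
```

```bash
python3 - <<'E'
from h import *
st()
cap('wrist','w17');cap('scene');cap('side','d17')
im=cv2.imread('pics/d17.png')[130:280,210:400];cv2.imwrite('pics/d17z.png',cv2.resize(im,None,fx=4,fy=4,interpolation=cv2.INTER_CUBIC))
E
```

```text
clk 21.97 tcp [ 0.5245 -0.0434  0.0651] yaw 65.94 q [8.390e-01 5.442e-01 9.000e-04 6.000e-04] j [-0.02  0.68  0.07  1.99 -0.1   0.47 -0.3 ] F [-0.1 -1.3 -0.4] T [0.11 0.03 0.02] w 0.0231
```

View pics/w17.png

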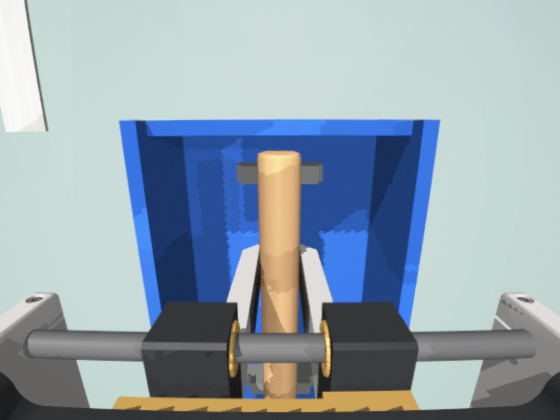

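View pics/d17z.png

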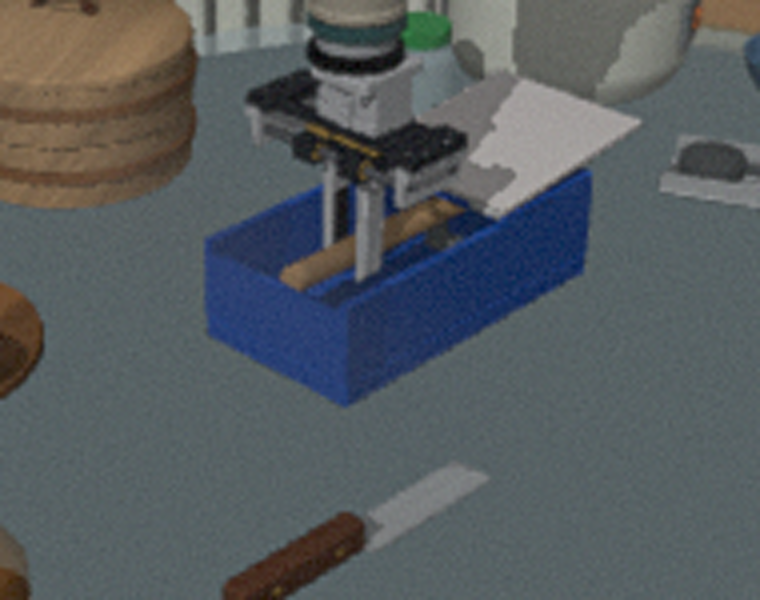

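>>> carry_out --targets '[0, 0, -0.1, 0, 0, 0, 0, -0.1, 0, 0, 0, 0, -0.1, 0, 0, 0, 0, -0.1, 0, 0, 0, 0, -0.1, 0, 0, 0, 0, 0, 0, 0]'

```text
clock: 22.62
tcp_pos: [0.5239, -0.0433, 0.0793]
eef_rot: [0.839, 0.544, 0.0, 0.0]
wrist_force: [-0.6, 0.4, -2.3]
grip_width: 0.0232
```

```bash
python3 - <<'E'
from h import *
st()
cap('wrist','w18');cap('side','d18')
im=cv2.imread('pics/d18.png')[130:280,210:400];cv2.imwrite('pics/d18z.png',cv2.resize(im,None,fx=4,fy=4,interpolation=cv2.INTER_CUBIC))
E
```

```text
clk 22.62 tcp [ 0.5239 -0.0433  0.0793] yaw 65.93 q [8.390e-01 5.442e-01 3.000e-04 1.000e-04] j [-0.02  0.65  0.08  1.98 -0.1   0.51 -0.3 ] F [-0.6  0.4 -2.3] T [ 0.27 -0.08 -0.03] w 0.0232
```

View pics/d18z.png

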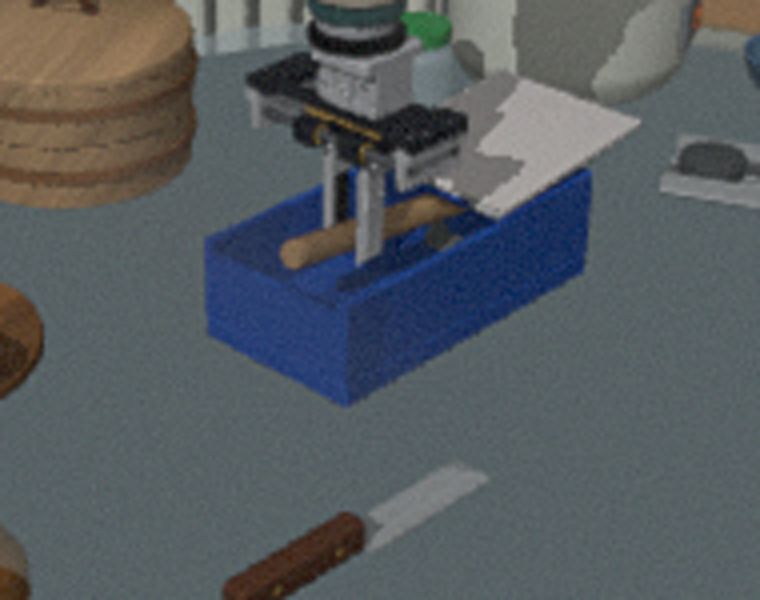

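>>> carry_out --targets '[0, 0, -0.1, 0, 0, 0, 0, -0.1, 0, 0, 0, 0, -0.1, 0, 0, 0, 0, -0.1, 0, 0, 0, 0, -0.1, 0, 0, 0, 0, -0.1, 0, 0, 0, 0, 0, 0, 0]'

```text
clock: 23.3
tcp_pos: [0.524, -0.0435, 0.0974]
eef_rot: [0.839, 0.544, 0.0, 0.0]
wrist_force: [-0.4, -0.9, -1.8]
grip_width: 0.0233
```

```bash
python3 - <<'E'
from h import *
st()
cap('wrist','w19');cap('side','d19')
im=cv2.imread('pics/d19.png')[130:280,210:400];cv2.imwrite('pics/d19z.png',cv2.resize(im,None,fx=4,fy=4,interpolation=cv2.INTER_CUBIC))
E
```

```text
clk 23.3 tcp [ 0.524  -0.0435  0.0974] yaw 65.93 q [8.390e-01 5.441e-01 3.000e-04 2.000e-04] j [-0.03  0.62  0.08  1.97 -0.09  0.55 -0.3 ] F [-0.4 -0.9 -1.8] T [ 0.1   0.08 -0.07] w 0.0233
```

View pics/d19z.png

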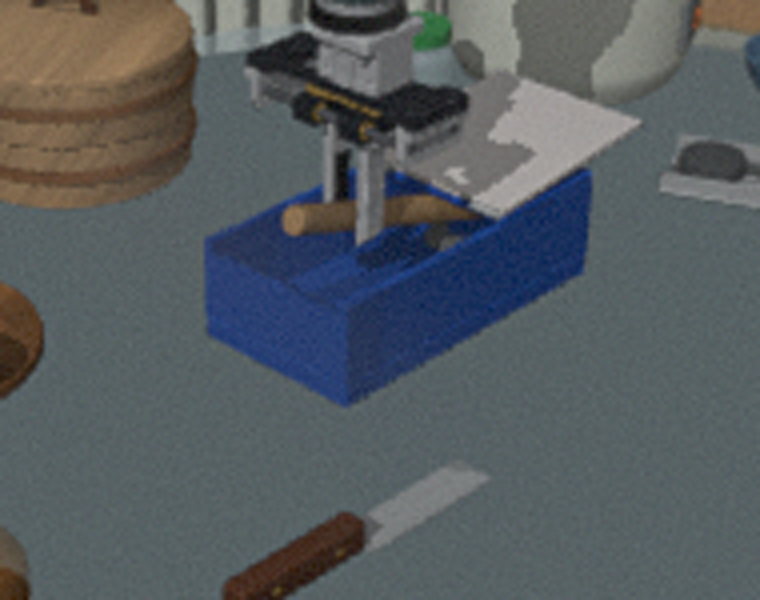

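View pics/w19.png

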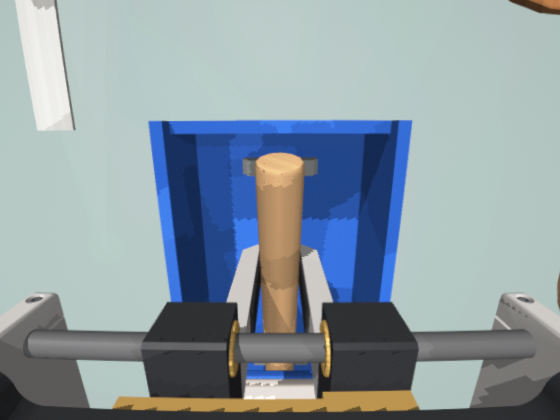

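>>> carry_out --targets '[0.2, 0, -0.05, 0, 0, 0.4, 0, -0.12, 0, 0, 0.4, 0, -0.12, 0, 0, 0.4, 0, -0.12, 0, 0, 0.4, 0, -0.12, 0, 0, 0.4, 0, -0.12, 0, 0, 0.4, 0, -0.12, 0, 0, 0.4, 0, -0.12, 0, 0, 0.4, 0, -0.12, 0, 0, 0.3, 0, -0.1, 0, 0, 0, 0, 0, 0, 0]'

```text
clock: 24.32
tcp_pos: [0.5704, 0.061, 0.1308]
eef_rot: [0.838, 0.545, 0.001, -0.0]
wrist_force: [0.4, -0.1, -0.9]
grip_width: 0.0231
```

```bash
python3 - <<'E'
from h import *
s,_=st();print(tocan(s['tcp_pos']))
cap('wrist','w20');cap('side','d20')
im=cv2.imread('pics/d20.png')[110:280,190:400];cv2.imwrite('pics/d20z.png',cv2.resize(im,None,fx=3.5,fy=3.5,interpolation=cv2.INTER_CUBIC))
E
```

```text
clk 24.32 tcp [0.5704 0.061  0.1308] yaw 66.11 q [ 8.381e-01  5.455e-01  1.400e-03 -1.000e-04] j [-0.23  0.63  0.11  1.82 -0.1   0.7  -0.47] F [ 0.4 -0.1 -0.9] T [ 0.12 -0.04 -0.04] w 0.0231
[-0.00253705  0.17369309  0.13077314]
```

View pics/d20z.png

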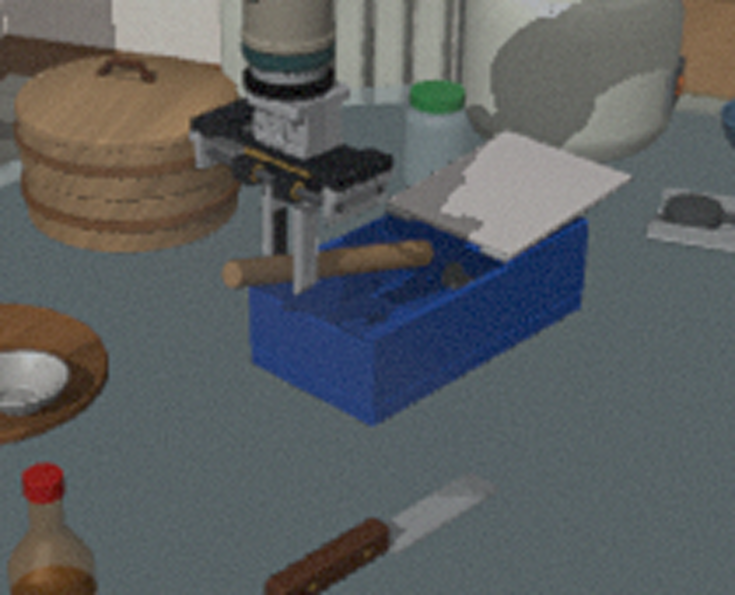

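>>> carry_out --targets '[0, 0, -0.3, 0, 0, 0, 0, -0.6, 0, 0, 0, 0, -0.8, 0, 0, 0, 0, -0.8, 0, 0, 0, 0, -0.8, 0, 0, 0, 0, -0.8, 0, 0, 0, 0, -0.8, 0, 0, 0, 0, -0.8, 0, 0, 0, 0, -0.8, 0, 0, 0, 0, -0.6, 0, 0, 0, 0, -0.3, 0, 0, 0, 0, 0, 0, 0]'

```text
clock: 25.42
tcp_pos: [0.5697, 0.057, 0.3543]
eef_rot: [0.839, 0.544, 0.002, 0.001]
wrist_force: [0.5, -0.6, -1.3]
grip_width: 0.0231
```

```bash
python3 - <<'E'
from h import *
s,_=st();p=towld([-.0025,.07,.36]);go(*p)
cap('side','d21');cap('scene','s21')
E
```

```text
clk 25.42 tcp [0.5697 0.057  0.3543] yaw 65.85 q [0.8394 0.5435 0.0017 0.0009] j [-0.25  0.39  0.15  1.54 -0.06  1.21 -0.51] F [ 0.5 -0.6 -1.3] T [ 0.    0.02 -0.01] w 0.0231
clk 25.42 tcp [0.5697 0.057  0.3543] yaw 65.85 q [0.8394 0.5435 0.0017 0.0009] j [-0.25  0.39  0.15  1.54 -0.06  1.21 -0.51] F [ 0.5 -0.6 -1.3] T [ 0.    0.02 -0.01] w 0.0231
tool shift units x,y,z -3.327 -0.034 -0.189
```

View pics/d21.png

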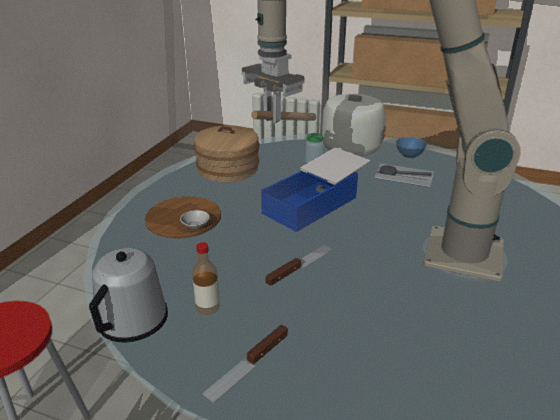

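Move back over the canister, then settle.

>>> carry_out --targets '[-0.3, 0, 0, 0, 0, -0.5, 0, 0, 0, 0, -0.6, 0, 0, 0, 0, -0.6, 0, 0, 0, 0, -0.6, 0, 0, 0, 0, -0.5, 0, 0, 0, 0, -0.2, 0, 0, 0, 0, 0, 0, 0, 0, 0, 0, 0, 0, 0, 0, 0, 0, 0, 0, 0]'

```text
clock: 26.35
tcp_pos: [0.5287, -0.0316, 0.3518]
eef_rot: [0.839, 0.545, 0.0, -0.0]
wrist_force: [-0.1, 0.4, -0.5]
grip_width: 0.0229
```

>>> carry_out --targets '[0, 0, 0, 0, 0, 0, 0, 0, 0, 0, 0, 0, 0, 0, 0, 0, 0, 0, 0, 0, 0, 0, 0, 0, 0, 0, 0, 0, 0, 0]'

```text
clock: 26.85
tcp_pos: [0.5286, -0.0323, 0.3521]
eef_rot: [0.839, 0.544, 0.0, -0.0]
wrist_force: [-0.3, -0.2, -1.3]
grip_width: 0.0234
```

```bash
python3 - <<'E'
from h import *
s,_=st();print(tocan(s['tcp_pos']),s['qvel'].round(3))
cap('side','d22');cap('scene','s22')
E
```

```text
clk 26.85 tcp [ 0.5286 -0.0323  0.3521] yaw 65.95 q [ 0.8389  0.5443  0.     -0.    ] j [-0.12  0.32  0.18  1.65 -0.06  1.17 -0.35] F [-0.3 -0.2 -1.3] T [ 0.04 -0.01  0.03] w 0.0234
[-0.00239473  0.07145233  0.35205202] [ 0.001  0.    -0.     0.001  0.001  0.001 -0.   ]
```

View pics/d22.png

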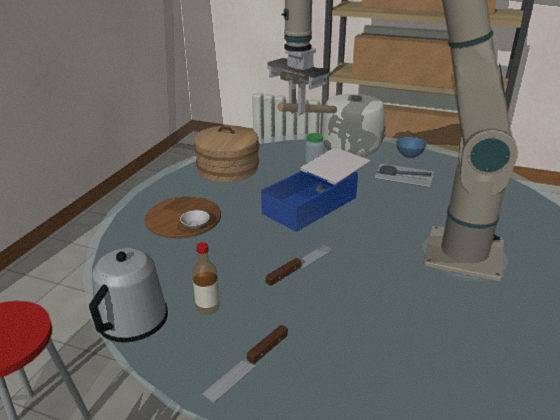

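View pics/s22.png

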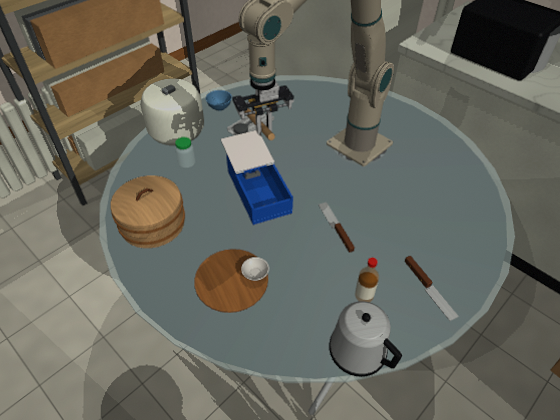

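```bash
python3 - <<'E'
from h import *
from scipy.optimize import brentq
D=cap('side')
for p in[(283,106.5),(334,108.5)]:
    f=lambda z:tocan(onz(D,*p,z))[0]+.0025
    z=brentq(f,.1,.6);print(z,tocan(onz(D,*p,z)))
s,_=st();print(s['qvel'].round(4))
robot.sign_off()
E
```

```text
0.3786543021897737 [-0.0025      0.12953119  0.3786543 ]
0.31409009097745366 [-0.0025     -0.09929831  0.31409009]
clk 27.0 tcp [ 0.5286 -0.0324  0.3521] yaw 65.94 q [0.839  0.5442 0.     0.    ] j [-0.12  0.32  0.18  1.65 -0.06  1.17 -0.35] F [ 0.2  0.3 -1.6] T [0.05 0.03 0.02] w 0.0233
[ 0.0011  0.0008  0.0013 -0.002   0.0004 -0.0005  0.0006]
the job is handed in; nothing more can be done
```

I did the whole job in order and handed it in at 27 s; none of my checks failed. I don't know the verdict, since the hand-in reports none.

- **Lid:** I gripped the spatula nearest the base, put about 80 mm of blade into the slit and raised the lid in an arc past upright. It fell back by itself, and the last pictures show it still folded back over the fixed cover.
- **Spatula:** It lies flat on the table, roughly 10 cm to the side of the canister.
- **Pin:** I gripped it about 55 mm ahead of its centre and lifted it. The fixed cover's edge held the rear down, so the front end tilted up about 16–18°, and I drew it out slantwise.
- **End state:** The arm is still, with the pin held over the canister and the fingers at 23 mm. Its lower, rear end measures about z = 0.31 m on the axis, roughly 0.2 m above the canister's 0.098 m top and the folded lid.
- **Forces and bystanders:** The wrist force stayed at about 2 N in every reading. The bottle, jar and dish look unmoved in the pictures; I did not measure their positions.

The camera fits of the canister differed by up to about 4 mm at its front edge. That did not matter for the slit or the pin grasp.

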